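# Put the doming set back in its case

## Robot

A 6-joint arm with a two-finger parallel gripper is mounted at the origin on the work surface. World frame = base frame: x ahead of the robot, y to its left, z up, the work surface at z = 0. Lengths are in mm, angles in rad, forces in N, time in s.
With the tool pointing down it reaches from about 350 to 925 mm from the base axis. Payload 6.4 kg.
Tool frame: the origin (TCP) lies at the very end of the fingers, on their centre line; the grasp point (between the pads) lies 19 mm behind it (robot.grip_depth is the distance from the TCP to the grasp point, in mm); z points along the fingers, y is the line along which they close (so a half turn about z gives the same grasp; the last joint's range is limited). The gripper opens to 94 mm and grips with 3 to 60 N. Pads are 16 mm wide; open, the fingers measure 119 mm over their backs; the gripper's body (75 mm by 177 mm) begins 78 mm behind the grasp point.
Start: joints at [1.139, 0.245, 1.558, -0, 1.339, -0.174], TCP at [165.716, 628.531, 205.455] pointing down, gripper open.
Joint ranges: [-3.13, 3.13], [-1.02, 2.26], [0.13, 2.54], [-0.95, 4.09], [0.21, 2.88], [-2.74, 2.74]. Speed limits (rad/s): [2.57, 2.57, 3.14, 3.14, 3.14, 3.14].

## Interface

Orientations are given as a unit quaternion [x, y, z, w].
In Python, from workcell import robot gives the robot as it stands.
- The arm moves only by the tool step_arm, never from a script. Its argument "moves" is a list of rows, each an object with "travel": the shift along the tool's x, y, z in units of 25 mm (1.0 is 25 mm), a list of three; "dr": the turn, a rotation vector about the tool's x, y, z in units of 0.1 rad (1.0 is 0.1 rad), a list of three; "fingers": the finger opening in mm, from 0 to 94. A call has 1 to 12 rows; each row shifts and turns the commanded pose from where the row before left it, along the tool's axes as they then stand; what a row does not reach is not made up. A row lasts 1/12 s, in which the tool goes at most 41.7 mm and 7.16 degrees, less where a joint would pass 70% of its speed; a pose out of reach is approached as far as the arm can. A call with a number of a shift or a turn outside -1 to 1 is refused whole. A call with a gripper value outside its range is refused whole. The fingers move at their own pace and stop on an object; "squeeze" is the grip in N (left out, the last holds). Time passes only in rows, so rows that do not move let the fingers close. It gives the time, the measured TCP pose, the force, the opening and the grip force at its end, in the units of the state.
- robot.state(): the state, without advancing time (a new reading comes with each control period).
- robot.camera(name): name is "side" or "top" or "wrist"; returns a dict with "img" (480x640x3 uint8, blue, green, red), "intrinsics" (3x3 intrinsics, pixels), "k1" (the pictures are not rectified: a ray, as slopes to the right and down, at radius r is drawn at 1 + k1 r^2 times it, then the intrinsics apply), "xyz" and "rotation" of the camera in the world; the wrist camera has in their place "T_tool_cam" (4x4, takes a point from camera to tool coordinates, whose origin is the TCP and whose axes are the flange's). Camera axes: x right, y down, z forward; pixel columns grow to the right and rows downward; lengths in mm; the calibration is good to about 2 mm. A picture is of the moment at which its call begins: read the wrist's pose just before it. There is no depth.
- robot.finish_job(): hands the job in; it is judged then, once.
The state is a dict: "clock": time; "joint_positions": joint angles; "joint_vel": joint speeds; "joint_torque": joint torques, N m; "tcp_pos": TCP position; "tool_rot": TCP orientation; "ft_force": force on the tool from outside, world axes, zero at the start; "moment": the same for the moment, N m; "width": finger opening in mm; "gripper_force": force on a finger pad.
Only numpy, scipy, OpenCV 4.12 (cv2) and the standard library are available. Lean on these libraries where they do the work, as an engineer would, in place of code of your own. Each camera call takes 0.05 s, during which the arm holds its last target. There are 200 camera calls.

## Task

Put the doming set that is standing in the steel tray back in its wooden case: open the lid all the way, stand every punch in the bore that fits its shank, seat the doming block in the square recess with its big hollow up and slide the swage plate edgewise into its slot with its grooves up, all fully home, then close the lid. Leave the other tools where they lie.

Things in the scene. Friction and masses are not known exactly. Their poses are not given: they have to be found in the camera images.
- punch14: Steel doming punch: round straight shank of 14 mm diameter ending in a necked-in ball head of the same 14 mm diameter, 80 mm tall overall, standing upright on its flat foot (2 mm chamfer) with the ball up. Straight shank up to 60 mm above the foot; the ball is widest 73 mm above it. Origin at the centre of the foot, z towards the ball. About 0.09 kg. May be absent (None).
- punch18: Steel doming punch: round straight shank of 18 mm diameter ending in a necked-in ball head of the same 18 mm diameter, 80 mm tall overall, standing upright on its flat foot (2 mm chamfer) with the ball up. Straight shank up to 55 mm above the foot; the ball is widest 71 mm above it. Origin at the centre of the foot, z towards the ball. About 0.15 kg. May be absent (None).
- punch22: Steel doming punch: round straight shank of 22 mm diameter ending in a necked-in ball head of the same 22 mm diameter, 80 mm tall overall, standing upright on its flat foot (2 mm chamfer) with the ball up. Straight shank up to 51 mm above the foot; the ball is widest 69 mm above it. Origin at the centre of the foot, z towards the ball. About 0.22 kg. May be absent (None).
- punch26: Steel doming punch: round straight shank of 26 mm diameter ending in a necked-in ball head of the same 26 mm diameter, 80 mm tall overall, standing upright on its flat foot (2 mm chamfer) with the ball up. Straight shank up to 46 mm above the foot; the ball is widest 67 mm above it. Origin at the centre of the foot, z towards the ball. About 0.31 kg. May be absent (None).
- block: Steel doming block: a 48 mm cube, about 0.8 kg, with one big hollow (28 mm) on its top face and smaller hollows on its sides. Origin at the centre of its underside, z up, x and y square to its sides.
- swage: Steel swage plate: a flat plate 70 mm long (its x), 16 mm thick (its y), 50 mm tall (its z), standing on its long edge with a row of grooves 9 mm deep across its top edge, about 0.4 kg. Origin at the centre of its underside.
- case: Fixed light-wood base of the set's case, 170 mm deep (its x), 270 mm wide (its y), 40 mm high, under a dark lid. Origin at the centre of its underside; -x is its front (knob side), +x its back (hinge), z up. Its top (the deck, where all openings start) is 40 mm up. Along the front is a row of four round bores, 62 mm apart; behind them a square recess and a straight slot.
- bore14 (a point): Centre of the mouth, at deck level, of the round bore for the 14 mm punch: 16 mm diameter, 30 mm deep, flat bottom. A punch fully home in its own bore has its foot 30 mm below this point and 50 mm standing out.
- bore18 (a point): Centre of the mouth, at deck level, of the round bore for the 18 mm punch: 20 mm diameter, 30 mm deep, flat bottom. A punch fully home in its own bore has its foot 30 mm below this point and 50 mm standing out.
- bore22 (a point): Centre of the mouth, at deck level, of the round bore for the 22 mm punch: 24 mm diameter, 30 mm deep, flat bottom. A punch fully home in its own bore has its foot 30 mm below this point and 50 mm standing out.
- bore26 (a point): Centre of the mouth, at deck level, of the round bore for the 26 mm punch: 28 mm diameter, 30 mm deep, flat bottom. A punch fully home in its own bore has its foot 30 mm below this point and 50 mm standing out.
- recess (a point): Centre of the mouth, at deck level, of the square recess for the doming block: 50.5 mm square, 18 mm deep, sides along the case's x and y. The block fully home stands 30 mm out, its big hollow up.
- slot (a point): Centre of the mouth, at deck level, of the slot for the swage plate: 72.5 mm along the case's x, 18.5 mm along the case's y, 18 mm deep. The plate fully home stands 32 mm out, grooves up; it may go in either way round.
- lid (a joint): Deep hinged lid (hood 63 mm high, 8 mm walls, 0.3 kg), hinged along the base's back top edge: 0 = closed, grows as its front rises, stop at 1.7 rad (just past upright). Stiff hinge: stays where it is left; about 3.5 N at the knob raises it, about 1 N lowers it. Closed, it leaves 55 mm above the deck, so it shuts only over parts that are home.
- lid_knob (a point): Centre of the brass ball knob (20 mm diameter, on an 8 mm stem) 32 mm out from the middle of the lid's front wall; 30 mm above the deck when the lid is closed, pointing up when it is open. It lies 202 mm in front of and 30 mm above the hinge line (lid closed) and turns with the lid.
- lid_hinge (a point): Middle of the lid's hinge line: back edge of the base at deck level; the line runs along the case's y.
- tray: Fixed stainless bench tray, 300 mm (x) by 420 mm (y), with a dark rubber lining, floor 3 mm thick, rim 12 mm high. Origin at the centre of its underside. The set's parts stand on its floor at the start.
- loupe: Aluminium eye loupe standing in the tray, 34 mm across, 26 mm high. Leave it alone. Origin at about the middle of its underside.
- tweezers: Steel tweezers lying in the tray near its far rim, 140 mm long, 7 mm high. Leave them alone. Origin at about the middle of its underside.
- hammer: Hammer with a wooden handle, 240 mm long, lying beyond the tray's right side. Leave it alone. Origin at about the middle of its underside.
- ring_mandrel: Tapered steel ring stick with a dark wooden grip, 260 mm long, lying behind the tray. Leave it alone. Origin at about the middle of its underside.
- ring_clamp: Wooden ring clamp, 120 by 24 by 30 mm, lying behind the case. Leave it alone. Origin at about the middle of its underside.
- graver: Graver with a wooden handle, 135 mm long, lying left of the case. Leave it alone. Origin at about the middle of its underside.
- caliper: Steel caliper, 190 mm long, lying flat left of the case. Leave it alone. Origin at about the middle of its underside.
Not all that is in view belongs to the job. Leave any pink, red or yellow look-alike of the punch22 alone.

How it is judged:
By the outcome, as a careful person would: the job done as asked, in the order asked, and still so for the second after the job is handed in, with the robot touching nothing.
Of punch14, punch18, punch22, punch26 only 2 to 4 are there at a start; the rules pass over those that are not, and their reading is None.
At some moment in a run one of block may be knocked a few centimetres aside while the robot is not near it.
It also fails if it takes over 210 s, if anything falls off the work surface, if the arm or the gripper's body presses on something with over 40 N, if the wrist force passes 120 N, or if a joint passes its speed limit or range.

## Working session

There is one attempt and no reset: what is moved stays moved. The work goes in short steps, Python scripts to look and compute and a tool call to move; the robot and the scene stay as the last step left them, time stands still between calls to the robot, and variables do not carry over. Pictures are saved under pics/ and viewed, at most 14 in all, crops included, and the job is handed in when it is done.

Besides the shell and the picture viewer there is one more tool, called after "Emit:" as name(argument=value, ...), one argument or row to a line, values as JSON. step_arm: Moves the arm, as the interface text tells. Its arguments: {"type":"object","properties":{"moves":{"type":"array","items":{"type":"object","properties":{"travel":{"type":"array","items":{"type":"number","minimum":-1,"maximum":1}},"dr":{"type":"array","items":{"type":"number","minimum":-1,"maximum":1}},"fingers":{"type":"number"}}}},"squeeze":{"type":"number"}},"required":["moves"]}

```bash
ls; mkdir -p pics; cat > h.py <<'E'
import numpy as np, cv2
from scipy.spatial.transform import Rotation as R
from workcell import robot
def snap(name,f):
    s=robot.state(); c=robot.camera(name); cv2.imwrite('pics/%s.png'%f,c['img'])
    if name=='wrist':
        T=np.eye(4);T[:3,:3]=R.from_quat(s['tool_rot']).as_matrix();T[:3,3]=s['tcp_pos'];T=T@np.array(c['T_tool_cam'])
        Rm,t=T[:3,:3],T[:3,3]
    else:
        Rm=np.array(c['rotation']);t=np.array(c['xyz'])
        if Rm.shape!=(3,3): Rm=R.from_quat(Rm).as_matrix()
    np.savez('pics/%s.npz'%f,K=np.array(c['intrinsics']),k1=c['k1'],R=Rm,t=t)
    return c['img']
def px2w(f,uv,z):
    d=np.load('pics/%s.npz'%f); K=d['K']; out=[]
    uv=np.atleast_2d(uv).astype(float); z=np.broadcast_to(z,len(uv))
    for (u,v),zz in zip(uv,z):
        q=np.array([(u-K[0,2])/K[0,0],(v-K[1,2])/K[1,1]]); p=q.copy()
        for _ in range(20): p=q/(1+d['k1']*(p@p))
        r=d['R']@np.array([p[0],p[1],1]); out.append(d['t']+r*(zz-d['t'][2])/r[2])
    return np.array(out)
def w2px(f,P):
    d=np.load('pics/%s.npz'%f); K=d['K']; c=(np.atleast_2d(P)-d['t'])@d['R']; p=c[:,:2]/c[:,2:]
    p=p*(1+d['k1']*(p**2).sum(1,keepdims=True)); return p*[K[0,0],K[1,1]]+[K[0,2],K[1,2]]
E
python3 - <<'E'
from h import *
for n in('top','side','wrist'): snap(n,n+'0'); d=np.load('pics/%s0.npz'%n); print(n,d['t'],d['R'].round(3).tolist(),d['k1'],d['K'].tolist())
print(robot.state(), robot.grip_depth)
E
```

```text
pics
top [ 233.80766944  -15.89871966 2052.33348248] [[0.008, -0.987, 0.159], [-1.0, -0.009, -0.001], [0.002, -0.159, -0.987]] -0.1724718105758248 [[611.7646674673247, 0.0, 318.2562101132411], [0.0, 611.7646674673247, 236.99955325798524], [0.0, 0.0, 1.0]]
side [  -87.21619235 -1087.43281544   903.69839037] [[0.843, -0.309, 0.44], [-0.537, -0.454, 0.71], [-0.02, -0.835, -0.549]] -0.13467524743470524 [[595.4011143174713, 0.0, 318.18221538530184], [0.0, 595.4011143174713, 238.8478334431032], [0.0, 0.0, 1.0]]
wrist [ 98.73714261 646.91898666 383.0823793 ] [[0.255, 0.939, 0.23], [0.967, -0.247, -0.062], [-0.001, 0.238, -0.971]] -0.05211578458580226 [[415.99984392097844, 0.0, 326.7317702697683], [0.0, 415.99984392097844, 237.50019350793838], [0.0, 0.0, 1.0]]
{'clock': 0.15, 'joint_positions': array([ 1.13892240e+00,  2.45633906e-01,  1.55871227e+00, -4.67515305e-05,
        1.33867997e+00, -1.74086574e-01]), 'joint_vel': array([-0.00034875, -0.00231617, -0.00250122,  0.00109982,  0.00285018,
        0.00016144]), 'joint_torque': array([ 3.22092747e-04, -4.16264033e+01, -3.14982605e+01,  6.85255858e-02,
        3.15499201e-02, -9.18699425e-05]), 'tcp_pos': array([165.51939361, 628.10763332, 204.62279716]), 'tool_rot': array([ 1.28531695e-01,  9.91705142e-01, -6.90886062e-04, -1.92143783e-04]), 'ft_force': array([-1.11649743,  0.34423862, -0.7614071 ]), 'moment': array([-0.0048331 ,  0.02663387,  0.01971844]), 'gripper_force': 0.0, 'width': 93.88127120528797} 18.8
```

View pics/top0.png

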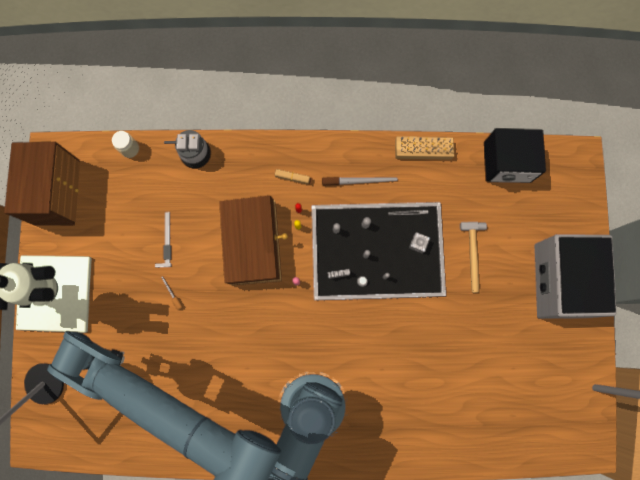

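View pics/side0.png

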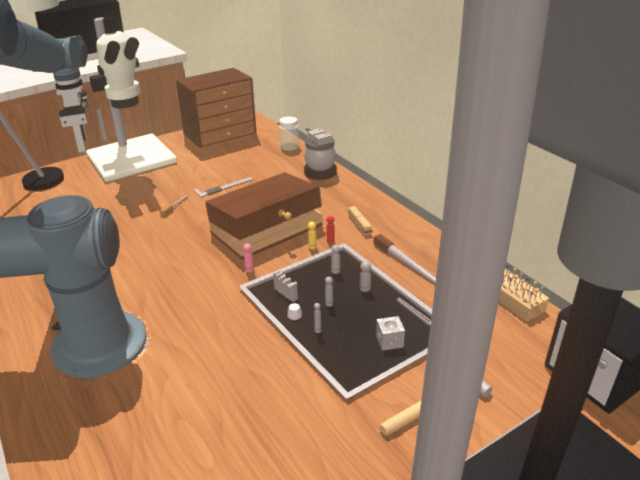

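```bash
python3 - <<'E'
from h import *
a=cv2.imread('pics/top0.png')
cv2.imwrite('pics/c1.png',cv2.resize(a[190:305,210:365],None,fx=5,fy=5,interpolation=cv2.INTER_CUBIC))
cv2.imwrite('pics/c2.png',cv2.resize(a[195:305,305:450],None,fx=5.4,fy=5.4,interpolation=cv2.INTER_CUBIC))
E
```

```text
(no output)
```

View pics/c1.png

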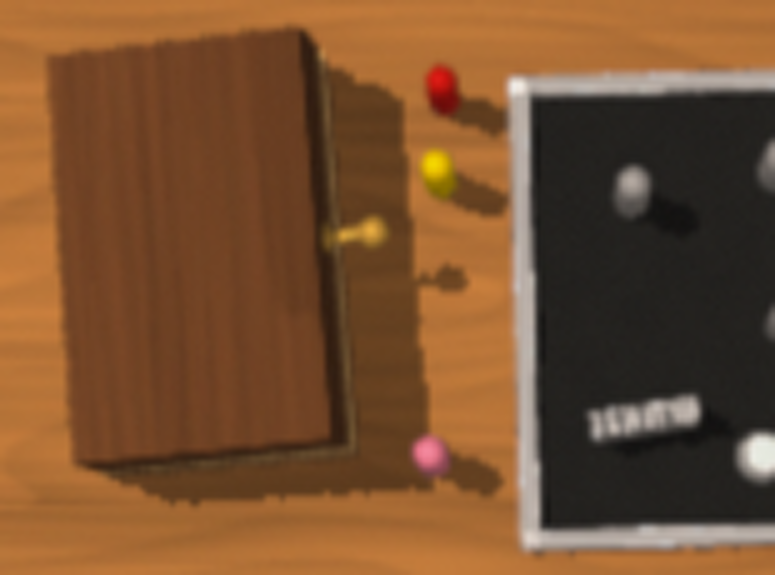

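View pics/c2.png

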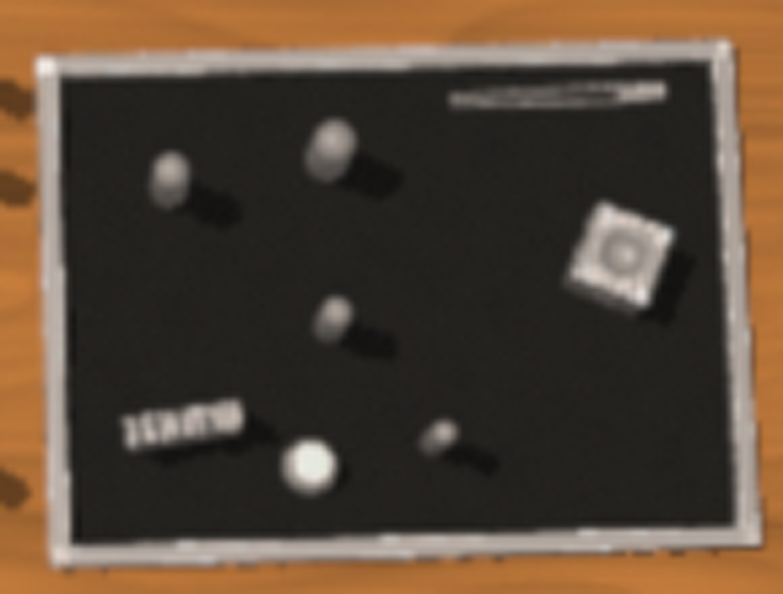

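```bash
python3 - <<'E'
from h import *
f1=lambda a:(np.array(a)+.5)/5-.5+[210,190]
f2=lambda a:(np.array(a)+.5)/5.4-.5+[305,195]
L=px2w('top0',f1([(50,58),(300,30),(330,440),(75,463)]),103); print('lid',L.round(0).tolist(),[np.linalg.norm(L[i]-L[i-1]).round() for i in range(4)],L.mean(0), [np.degrees(np.arctan2(*(b-a)[1::-1])).round(1) for a,b in((L[1],L[0]),(L[2],L[3]),(L[2],L[1]),(L[3],L[0]))])
print('knob',px2w('top0',f1((373,231)),70))
for n,p,z in(('p22?',(171,165),73),('p26?',(336,135),72),('p18?',(336,308),74),('p14',(443,430),76)): print(n,px2w('top0',f2(p),z))
B=px2w('top0',f2([(603,203),(673,235),(640,308),(572,273)]),51); print('block',B.round(0).tolist(),B.mean(0))
S=px2w('top0',f2([(122,418),(240,402),(245,430),(128,448)]),53); print('swage',S.round(0).tolist(),S.mean(0))
print('loupe',px2w('top0',f2((310,466)),29))
print('look',px2w('top0',f1([(440,80),(436,165),(430,450)]),75))
T=px2w('top0',f2([(42,62),(728,45),(755,540),(55,560)]),12);print('tray',T.round(0).tolist())
E
```

```text
lid [[663.0, 306.0, 103.0], [683.0, 142.0, 103.0], [415.0, 117.0, 103.0], [398.0, 281.0, 103.0]] [np.float64(266.0), np.float64(165.0), np.float64(270.0), np.float64(164.0)] [539.92547741 211.68510873 103.        ] [np.float64(96.9), np.float64(95.8), np.float64(5.3), np.float64(5.4)]
knob [[555.86055391  93.95937364  70.        ]]
p22? [[592.34596028 -76.78988513  73.        ]]
p26? [[ 612.06856818 -177.60478682   72.        ]]
p18? [[ 505.16453902 -176.97588014   74.        ]]
p14 [[ 431.27391211 -241.16340589   76.        ]]
block [[575.0, -345.0, 51.0], [555.0, -388.0, 51.0], [510.0, -366.0, 51.0], [531.0, -325.0, 51.0]] [ 542.81673914 -355.82594676   51.        ]
swage [[439.0, -48.0, 53.0], [450.0, -120.0, 53.0], [433.0, -123.0, 53.0], [421.0, -52.0, 53.0]] [435.82214476 -85.79660289  53.        ]
loupe [[ 413.20721756 -164.33395365   29.        ]]
look [[656.48652433  51.17833879  75.        ]
 [599.3630262   53.00267501  75.        ]
 [411.57512593  54.33582475  75.        ]]
tray [[669.0, 3.0, 12.0], [684.0, -433.0, 12.0], [370.0, -443.0, 12.0], [355.0, -8.0, 12.0]]
```

View pics/wrist0.png

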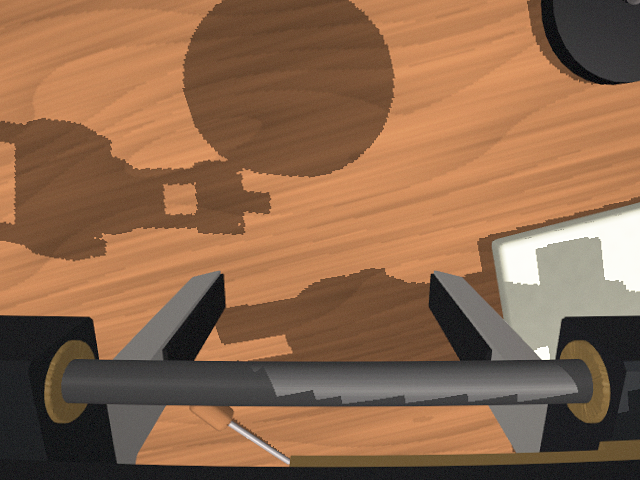

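Lookalikes: red (298,206), yellow (297,223), pink (296,280) and the loupe (362,281) are left alone. The set is the grey punches at (337,226), (367,220), (367,252) and (387,275), the swage (339,273) and the block (420,242), which already has its big hollow up. I'll go to the knob first.

```bash
cat >> h.py <<'E'
def plan(x,y,z,yaw,tilt=True):
    s=robot.state(); M=R.from_quat(s['tool_rot']).as_matrix()
    yw=np.radians(yaw); ty=np.array([np.cos(yw),np.sin(yw),0]); tz=np.array([0,0,-1.]); G=np.stack([np.cross(ty,tz),ty,tz],1)
    rv=R.from_matrix(M.T@G).as_rotvec()/0.1
    d=np.array([x,y,z])-s['tcp_pos']; t=G.T@d/25
    print('now',s['tcp_pos'].round(1),'yaw',np.degrees(np.arctan2(M[1,1],M[0,1])).round(2),'t',round(s['clock'],1),'F',s['ft_force'].round(1),'w',round(s['width'],1),round(s['gripper_force'],1))
    print(' rot',rv.round(2),'then travel units',t.round(3),'rows>=',np.ceil(np.abs(t).max()))
E
python3 -c "
from h import *
plan(556,94,170,5.5)"
```

```text
now [165.5 628.1 204.6] yaw 75.23 t 0.1 F [-1.1  0.3 -0.8] w 93.9 0.0
 rot [-1.000e-02  1.000e-02  1.217e+01] then travel units [-22.763  13.5     1.385] rows>= 23.0
```

Emit:
step_arm(
  moves=[
    {"dr": [0,0,1]},
    {"dr": [0,0,1]},
    {"dr": [0,0,1]},
    {"dr": [0,0,1]},
    {"dr": [0,0,1]},
    {"dr": [0,0,1]},
    {"dr": [0,0,1]},
    {"dr": [0,0,1]},
    {"dr": [0,0,1]},
    {"dr": [0,0,1]},
    {"dr": [0,0,1]},
    {"dr": [0,0,1]},
  ],
)

```text
schema error: expected keys travel, dr, fingers
```

Emit:
step_arm(
  moves=[
    {"travel": [-0.95,0.56,0]},
    {"travel": [-0.95,0.56,0]},
    {"travel": [-0.95,0.56,0]},
    {"travel": [-0.95,0.56,0]},
    {"travel": [-0.95,0.56,0]},
    {"travel": [-0.95,0.56,0]},
    {"travel": [-0.95,0.56,0]},
    {"travel": [-0.95,0.56,0]},
    {"travel": [-0.95,0.56,0]},
    {"travel": [-0.95,0.56,0]},
    {"travel": [-0.95,0.56,0]},
    {"travel": [-0.95,0.56,0]},
  ],
)

```text
schema error: expected keys travel, dr, fingers
```

Emit:
step_arm(
  moves=[
    {"travel": [-0.95,0.56,0.1]},
    {"travel": [-0.95,0.56,0.1]},
    {"travel": [-0.95,0.56,0.1]},
    {"travel": [-0.95,0.56,0.1]},
    {"travel": [-0.95,0.56,0.1]},
    {"travel": [-0.95,0.56,0.1]},
    {"travel": [-0.95,0.56,0.1]},
    {"travel": [-0.95,0.56,0.1]},
    {"travel": [-0.95,0.56,0.1]},
    {"travel": [-0.95,0.56,0.1]},
    {"travel": [-0.95,0.56,0.1],"fingers": 50},
    {"travel": [-0.95,0.56,0.1],"fingers": 50},
  ],
)

```text
schema error: expected keys travel, dr, fingers
```

```bash
python3 -c "
from h import *
a=snap('wrist','w1'); print(np.load('pics/w1.npz')['t'],w2px('w1',[[556,94,70]]))
plan(556,94,170,5.5)"
```

```text
[ 98.73609388 646.94960054 383.19700883] [[-21.89726719 647.4549089 ]]
now [165.6 628.2 204.8] yaw 75.23 t 0.2 F [ 0.9 -0.5  0.8] w 94.0 0.0
 rot [-1.000e-02  1.000e-02  1.217e+01] then travel units [-22.766  13.497   1.39 ] rows>= 23.0
```

View pics/w1.png

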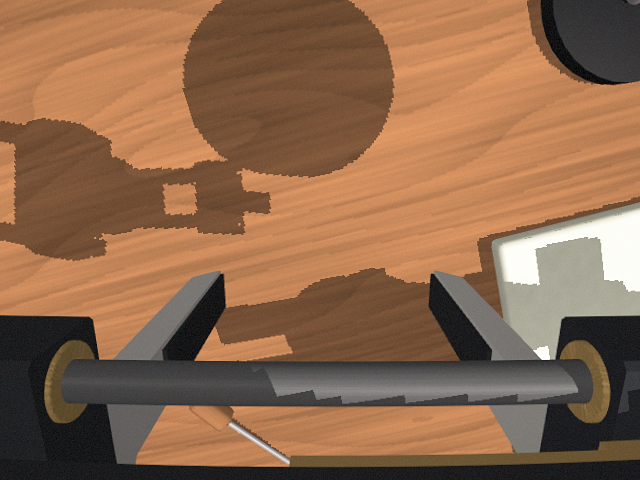

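Emit:
step_arm(
  moves=[
    {"travel": [0,0,0],"dr": [0,0,1],"fingers": 94},
    {"travel": [0,0,0],"dr": [0,0,1],"fingers": 94},
    {"travel": [0,0,0],"dr": [0,0,1],"fingers": 94},
    {"travel": [0,0,0],"dr": [0,0,1],"fingers": 94},
    {"travel": [0,0,0],"dr": [0,0,1],"fingers": 94},
    {"travel": [0,0,0],"dr": [0,0,1],"fingers": 94},
    {"travel": [0,0,0],"dr": [0,0,1],"fingers": 94},
    {"travel": [0,0,0],"dr": [0,0,1],"fingers": 94},
    {"travel": [0,0,0],"dr": [0,0,1],"fingers": 94},
    {"travel": [0,0,0],"dr": [0,0,1],"fingers": 94},
    {"travel": [0,0,0],"dr": [0,0,1],"fingers": 94},
    {"travel": [0,0,0],"dr": [0,0,1],"fingers": 94},
  ],
)

```text
clock: 1.2
tcp_pos: [165.6, 628.4, 205.1]
tool_rot: [0.668, 0.744, -0.0, 0.0]
ft_force: [0.1, 0.2, -1.1]
width: 93.9
gripper_force: 0.0
```

Emit:
step_arm(
  moves=[
    {"travel": [-0.95,0.56,0],"dr": [0,0,0],"fingers": 94},
    {"travel": [-0.95,0.56,0],"dr": [0,0,0],"fingers": 94},
    {"travel": [-0.95,0.56,0],"dr": [0,0,0],"fingers": 94},
    {"travel": [-0.95,0.56,0],"dr": [0,0,0],"fingers": 94},
    {"travel": [-0.95,0.56,0],"dr": [0,0,0],"fingers": 94},
    {"travel": [-0.95,0.56,0],"dr": [0,0,0],"fingers": 94},
    {"travel": [-0.95,0.56,0],"dr": [0,0,0],"fingers": 94},
    {"travel": [-0.95,0.56,0],"dr": [0,0,0],"fingers": 94},
    {"travel": [-0.95,0.56,0],"dr": [0,0,0],"fingers": 94},
    {"travel": [-0.95,0.56,0],"dr": [0,0,0],"fingers": 94},
    {"travel": [-0.95,0.56,0],"dr": [0,0,0],"fingers": 94},
    {"travel": [-0.95,0.56,0],"dr": [0,0,0],"fingers": 94},
  ],
)

```text
clock: 2.2
tcp_pos: [365.3, 363.1, 205.4]
tool_rot: [0.666, 0.746, -0.0, -0.0]
ft_force: [1.2, -0.0, -0.1]
width: 93.8
gripper_force: 0.0
```

Emit:
step_arm(
  moves=[
    {"travel": [-0.95,0.56,0.1],"dr": [0,0,0],"fingers": 60},
    {"travel": [-0.95,0.56,0.1],"dr": [0,0,0],"fingers": 60},
    {"travel": [-0.95,0.56,0.1],"dr": [0,0,0],"fingers": 60},
    {"travel": [-0.95,0.56,0.1],"dr": [0,0,0],"fingers": 60},
    {"travel": [-0.95,0.56,0.1],"dr": [0,0,0],"fingers": 60},
    {"travel": [-0.95,0.56,0.1],"dr": [0,0,0],"fingers": 60},
    {"travel": [-0.95,0.56,0.1],"dr": [0,0,0],"fingers": 60},
    {"travel": [-0.95,0.56,0.1],"dr": [0,0,0],"fingers": 60},
    {"travel": [-0.95,0.56,0.1],"dr": [0,0,0],"fingers": 60},
    {"travel": [-0.95,0.56,0.1],"dr": [0,0,0],"fingers": 60},
    {"travel": [-0.95,0.56,0.1],"dr": [0,0,0],"fingers": 60},
    {"travel": [0,0,0],"dr": [0,0,0],"fingers": 60},
  ],
)

```text
clock: 3.2
tcp_pos: [549.1, 118.7, 177.4]
tool_rot: [0.668, 0.745, -0.0, 0.0]
ft_force: [0.9, 0.4, -0.0]
width: 60.2
gripper_force: 0.0
```

```bash
python3 -c "
from h import *
a=snap('wrist','w2'); print(np.load('pics/w2.npz')['t'],w2px('w2',[[556,94,70]]))
plan(556,94,170,5.5)"
```

```text
[541.23904175 188.31947169 355.89676367] [[332.55007558 271.03567576]]
now [547.9 120.4 177.5] yaw 6.29 t 3.2 F [-0.7  0.4 -0.3] w 59.5 0.0
 rot [-0.01 -0.    0.14] then travel units [-1.081  0.22   0.298] rows>= 2.0
```

View pics/w2.png

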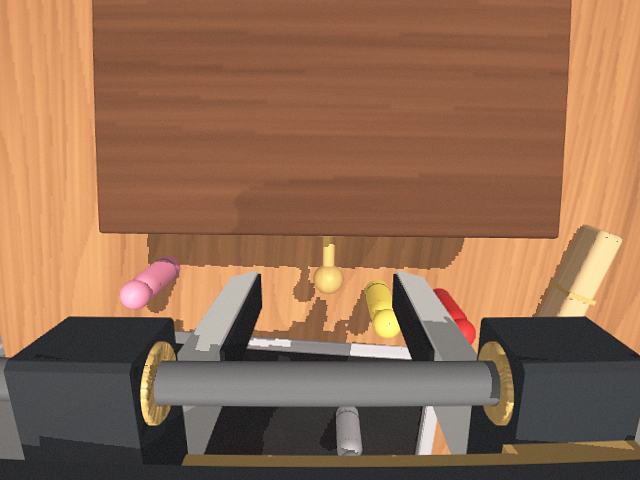

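```bash
python3 -c "
from h import *
print('knob',px2w('w2',(328,278.5),70))
E=px2w('w2',[(99,233),(559,238),(93,0),(571,0)],103);print(E.round(1), np.degrees(np.arctan2(*(E[1]-E[0])[1::-1])),np.linalg.norm(E[1]-E[0]),(E[0]+E[1])/2)
print('side edges',[np.degrees(np.arctan2(*(E[i+2]-E[i])[1::-1])) for i in (0,1)])
k=px2w('w2',(328,278.5),70)[0]
plan(k[0],k[1],60,5.5)"
```

```text
knob [[553.35681096  87.98086898  70.        ]]
[[404.3 113.6 103. ]
 [695.4 142.2 103. ]
 [401.5 249.8 103. ]
 [671.  279.6 103. ]] 5.598627184507958 292.50261110146977 [549.81704747 127.91254234 103.        ]
side edges [np.float64(91.17506712223125), np.float64(100.06537183280643)]
now [547.9 120.4 177.5] yaw 6.29 t 3.2 F [-0.7  0.4 -0.3] w 59.5 0.0
 rot [-0.01 -0.    0.14] then travel units [-1.31   0.092  4.698] rows>= 5.0
```

```bash
python3 -c "
from h import *
f1=lambda a:(np.array(a)+.5)/5-.5+[210,190]
for z in (70,80,90,100): print(z,px2w('w2',(328,278.5),z)[0],px2w('top0',f1((373,231)),z)[0])
for zf in(103,113,118,123):
  E=px2w('w2',[(99,233),(559,238),(93,0),(571,0)],[zf,zf,103,103]);print(zf,E[:2].round(1).tolist(),np.linalg.norm(E[1]-E[0]),np.linalg.norm(E[3]-E[2]))
a=cv2.imread('pics/side0.png')
cv2.imwrite('pics/c3.png',cv2.resize(a[165:285,190:360],None,fx=4.7,fy=4.7,interpolation=cv2.INTER_CUBIC))
"
```

```text
70 [553.35681096  87.98086898  70.        ] [555.86055391  93.95937364  70.        ]
80 [552.93295974  91.49047859  80.        ] [554.23593884  93.40518791  80.        ]
90 [552.50910852  95.00008819  90.        ] [552.61132377  92.85100217  90.        ]
100 [552.0852573   98.50969779 100.        ] [550.98670871  92.29681644 100.        ]
103 [[404.3, 113.6, 103.0], [695.4, 142.2, 103.0]] 292.50261110146977 271.1520830405319
113 [[409.7, 116.6, 113.0], [689.3, 144.0, 113.0]] 280.93652354653926 271.1520830405319
118 [[412.4, 118.1, 118.0], [686.2, 144.9, 118.0]] 275.1534797690739 271.1520830405319
123 [[415.1, 119.5, 123.0], [683.2, 145.8, 123.0]] 269.3704359916087 271.1520830405319
```

View pics/c3.png

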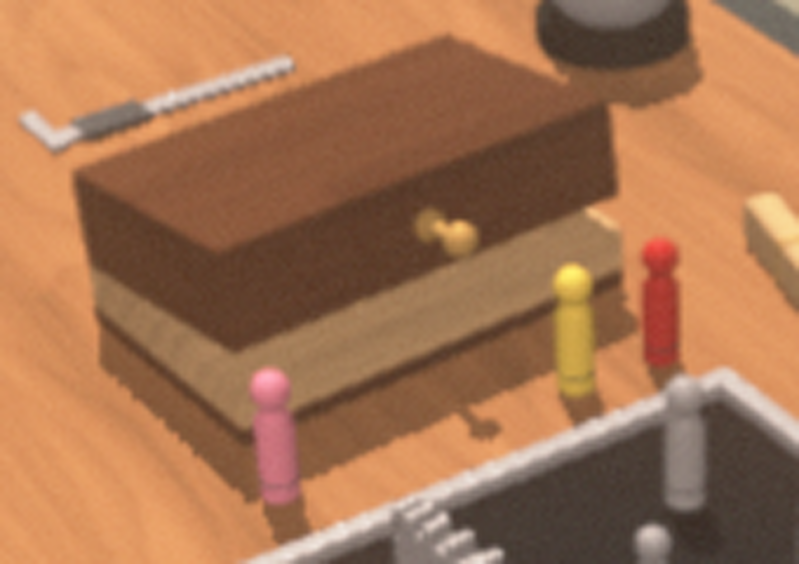

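```bash
python3 -c "
from h import *
print(px2w('side0',(287.4,215.2),88))
plan(552.6,94,74,5.6)
ph=np.linspace(.2375,1.85,25);x=-204*np.cos(ph)/25;z=-204*np.sin(ph)/25
print([[round(a,2),0,round(b,2)] for a,b in zip(np.diff(x),np.diff(z))])"
```

```text
[[560.22075248 110.61924628  88.        ]]
now [547.9 120.4 177.5] yaw 6.29 t 3.2 F [-0.7  0.4 -0.3] w 59.5 0.0
 rot [-0.01 -0.    0.12] then travel units [-1.068  0.083  4.138] rows>= 5.0
[[np.float64(0.15), 0, np.float64(-0.53)], [np.float64(0.18), 0, np.float64(-0.52)], [np.float64(0.22), 0, np.float64(-0.5)], [np.float64(0.25), 0, np.float64(-0.49)], [np.float64(0.28), 0, np.float64(-0.47)], [np.float64(0.31), 0, np.float64(-0.45)], [np.float64(0.34), 0, np.float64(-0.43)], [np.float64(0.37), 0, np.float64(-0.4)], [np.float64(0.4), 0, np.float64(-0.38)], [np.float64(0.42), 0, np.float64(-0.35)], [np.float64(0.44), 0, np.float64(-0.32)], [np.float64(0.46), 0, np.float64(-0.29)], [np.float64(0.48), 0, np.float64(-0.26)], [np.float64(0.5), 0, np.float64(-0.23)], [np.float64(0.51), 0, np.float64(-0.19)], [np.float64(0.52), 0, np.float64(-0.16)], [np.float64(0.53), 0, np.float64(-0.12)], [np.float64(0.54), 0, np.float64(-0.09)], [np.float64(0.55), 0, np.float64(-0.05)], [np.float64(0.55), 0, np.float64(-0.01)], [np.float64(0.55), 0, np.float64(0.02)], [np.float64(0.54), 0, np.float64(0.06)], [np.float64(0.54), 0, np.float64(0.1)], [np.float64(0.53), 0, np.float64(0.13)]]
```

Emit:
step_arm(
  squeeze=12,
  moves=[
    {"travel": [-0.54,0.04,0],"dr": [0,0,0.12],"fingers": 44},
    {"travel": [-0.53,0.04,0],"dr": [0,0,0],"fingers": 44},
    {"travel": [0,0,0.83],"dr": [0,0,0],"fingers": 44},
    {"travel": [0,0,0.83],"dr": [0,0,0],"fingers": 44},
    {"travel": [0,0,0.83],"dr": [0,0,0],"fingers": 44},
    {"travel": [0,0,0.83],"dr": [0,0,0],"fingers": 44},
    {"travel": [0,0,0.82],"dr": [0,0,0],"fingers": 44},
    {"travel": [0,0,0],"dr": [0,0,0],"fingers": 10},
    {"travel": [0,0,0],"dr": [0,0,0],"fingers": 10},
    {"travel": [0,0,0],"dr": [0,0,0],"fingers": 10},
    {"travel": [0,0,0],"dr": [0,0,0],"fingers": 10},
    {"travel": [0,0,0],"dr": [0,0,0],"fingers": 10},
  ],
)

```text
clock: 4.25
tcp_pos: [552.5, 95.5, 75.9]
tool_rot: [0.67, 0.742, 0.0, 0.001]
ft_force: [-2.4, -0.8, 1.1]
width: 19.0
gripper_force: 12.0
```

```bash
python3 -c "
from h import *
snap('wrist','w3')
plan(552.6,94,74,5.6)"
```

```text
now [552.5  95.4  75.7] yaw 5.81 t 4.3 F [-1.3 -2.   0.5] w 19.1 12.0
 rot [0.01 0.01 0.04] then travel units [-0.057 -0.003  0.068] rows>= 1.0
```

View pics/w3.png

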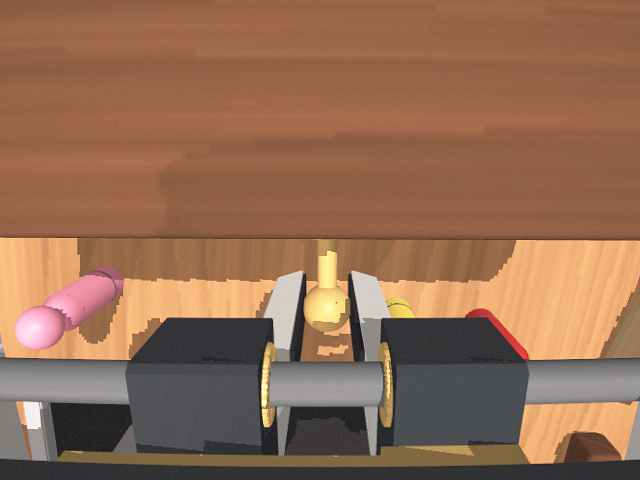

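Emit:
step_arm(
  moves=[
    {"travel": [0.15,0,-0.53],"dr": [0,0,0],"fingers": 10},
    {"travel": [0.18,0,-0.52],"dr": [0,0,0],"fingers": 10},
    {"travel": [0.22,0,-0.5],"dr": [0,0,0],"fingers": 10},
    {"travel": [0.25,0,-0.49],"dr": [0,0,0],"fingers": 10},
    {"travel": [0.28,0,-0.47],"dr": [0,0,0],"fingers": 10},
    {"travel": [0.31,0,-0.45],"dr": [0,0,0],"fingers": 10},
    {"travel": [0.34,0,-0.43],"dr": [0,0,0],"fingers": 10},
    {"travel": [0.37,0,-0.4],"dr": [0,0,0],"fingers": 10},
    {"travel": [0.4,0,-0.38],"dr": [0,0,0],"fingers": 10},
    {"travel": [0.42,0,-0.35],"dr": [0,0,0],"fingers": 10},
    {"travel": [0.44,0,-0.32],"dr": [0,0,0],"fingers": 10},
    {"travel": [0.46,0,-0.29],"dr": [0,0,0],"fingers": 10},
  ],
)

```text
clock: 5.3
tcp_pos: [543.0, 192.0, 203.4]
tool_rot: [0.67, 0.742, 0.001, 0.001]
ft_force: [7.5, 2.8, -9.4]
width: 19.2
gripper_force: 12.0
```

Emit:
step_arm(
  moves=[
    {"travel": [0.48,0,-0.26],"dr": [0,0,0],"fingers": 10},
    {"travel": [0.5,0,-0.23],"dr": [0,0,0],"fingers": 10},
    {"travel": [0.51,0,-0.19],"dr": [0,0,0],"fingers": 10},
    {"travel": [0.52,0,-0.16],"dr": [0,0,0],"fingers": 10},
    {"travel": [0.53,0,-0.12],"dr": [0,0,0],"fingers": 10},
    {"travel": [0.54,0,-0.09],"dr": [0,0,0],"fingers": 10},
    {"travel": [0.55,0,-0.05],"dr": [0,0,0],"fingers": 10},
    {"travel": [0.55,0,-0.01],"dr": [0,0,0],"fingers": 10},
  ],
)

```text
clock: 5.97
tcp_pos: [533.0, 294.6, 230.6]
tool_rot: [0.671, 0.742, 0.0, 0.002]
ft_force: [9.3, -1.5, -9.6]
width: 18.6
gripper_force: 12.0
```

Emit:
step_arm(
  moves=[
    {"travel": [0.55,0,0.02],"dr": [0,0,0],"fingers": 10},
    {"travel": [0.54,0,0.06],"dr": [0,0,0],"fingers": 10},
    {"travel": [0.54,0,0.1],"dr": [0,0,0],"fingers": 10},
    {"travel": [0.53,0,0.13],"dr": [0,0,0],"fingers": 10},
    {"travel": [0,0,0],"dr": [0,0,0],"fingers": 10},
  ],
)

```text
clock: 6.38
tcp_pos: [527.7, 349.5, 223.4]
tool_rot: [0.67, 0.742, 0.001, 0.002]
ft_force: [7.0, 1.6, -6.1]
width: 19.0
gripper_force: 12.0
```

Emit:
step_arm(
  moves=[
    {"travel": [0.3,0,0.1],"dr": [0,0,0],"fingers": 10},
    {"travel": [0,0,0],"dr": [0,0,0],"fingers": 10},
  ],
)

```text
clock: 6.55
tcp_pos: [527.0, 356.7, 222.2]
tool_rot: [0.67, 0.742, 0.002, 0.002]
ft_force: [5.4, 3.0, -1.3]
width: 16.4
gripper_force: 11.8
```

Emit:
step_arm(
  moves=[
    {"travel": [0,0,0],"dr": [0,0,0],"fingers": 50},
    {"travel": [0,0,0],"dr": [0,0,0],"fingers": 50},
    {"travel": [0,0,0],"dr": [0,0,0],"fingers": 50},
    {"travel": [0,0,-1],"dr": [0,0,0],"fingers": 50},
    {"travel": [0,0,-1],"dr": [0,0,0],"fingers": 50},
    {"travel": [0,0,-1],"dr": [0,0,0],"fingers": 50},
    {"travel": [-1,0,-0.5],"dr": [0,0,0],"fingers": 50},
    {"travel": [-1,0,0],"dr": [0,0,0],"fingers": 50},
    {"travel": [-1,0,0],"dr": [0,0,0],"fingers": 50},
    {"travel": [-1,0,0],"dr": [0,0,0],"fingers": 50},
    {"travel": [-1,0,0],"dr": [0,0,0],"fingers": 50},
    {"travel": [-1,0,0],"dr": [0,0,0],"fingers": 50},
  ],
)

```text
clock: 7.55
tcp_pos: [540.2, 205.4, 307.8]
tool_rot: [0.67, 0.742, -0.001, -0.0]
ft_force: [-0.3, -0.9, -0.2]
width: 50.1
gripper_force: 0.0
```

Emit:
step_arm(
  moves=[
    {"travel": [-1,0,0],"dr": [0,0,0],"fingers": 50},
    {"travel": [-1,0,0],"dr": [0,0,0],"fingers": 50},
    {"travel": [-0.6,0,0],"dr": [0,0,0],"fingers": 50},
    {"travel": [0,0,0],"dr": [0,0,0],"fingers": 50},
  ],
)

```text
clock: 7.88
tcp_pos: [547.2, 139.5, 307.8]
tool_rot: [0.672, 0.741, -0.001, -0.0]
ft_force: [-0.2, 0.6, -0.3]
width: 49.8
gripper_force: 0.0
```

```bash
python3 -c "
from h import *
plan(552.6,94,74,5.6)
a=snap('wrist','w4'); b=snap('top','t4')
plan(552.6,94,74,5.6)
c=cv2.resize(b[180:300,190:300],None,fx=4,fy=4,interpolation=cv2.INTER_CUBIC)
cv2.imwrite('pics/m4.png',np.hstack([cv2.resize(a,(640,480))[:,:], c])[:, :])
m=cv2.imread('pics/m4.png');print(m.shape)
a2=cv2.resize(a,(456,342));cc=cv2.resize(b[190:295,205:300],(340,376),interpolation=cv2.INTER_CUBIC)
"
```

```text
now [547.2 139.5 307.8] yaw 5.58 t 7.9 F [-0.2  0.6 -0.3] w 49.8 0.0
 rot [-0.01  0.01 -0.  ] then travel units [-1.832  0.037  9.351] rows>= 10.0
now [547.1 141.9 307.8] yaw 5.73 t 8.0 F [-0.6  0.2  0.1] w 49.9 0.0
 rot [-0.01 -0.    0.02] then travel units [-1.927  0.032  9.352] rows>= 10.0
(480, 1080, 3)
```

View pics/w4.png

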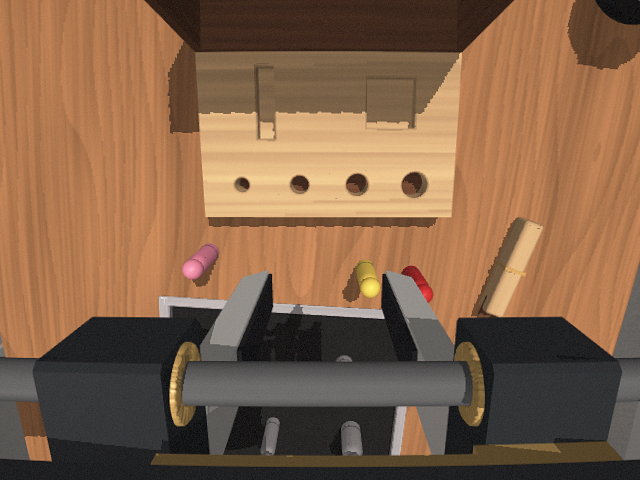

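```bash
cat > meas.py <<'E'
from h import *
plan(547,141,308,5.6)
a=snap('wrist','w5'); plan(547,141,308,5.6)
g=cv2.cvtColor(a,cv2.COLOR_BGR2GRAY)
P=[]
for (u,v) in [(242,185),(299,185),(357,184),(414,184)]:
    p=g[v-25:v+25,u-25:u+25]; m=(p<95).astype(np.uint8)
    n,l,s,c=cv2.connectedComponentsWithStats(m); i=max(range(1,n),key=lambda k:s[k,4]*(np.linalg.norm(c[k]-25)<12))
    x0,y0,w,h=s[i,:4]; P.append((u-25+x0+(w-1)/2,v-25+y0+(h-1)/2)); print(P[-1],w,h)
W=px2w('w5',P,40); print(W.round(1)); print(np.linalg.norm(np.diff(W,axis=0),axis=1),np.degrees(np.arctan2(*(W[3]-W[0])[1::-1])))
for q in((206,216),(452,216),(196,52),(462,52)): print(q,px2w('w5',q,40).round(1))
cv2.imwrite('pics/c5.png',np.vstack([cv2.resize(a[48:145,240:440],None,fx=4,fy=4,interpolation=cv2.INTER_CUBIC)[:388],cv2.resize(a[160:212,230:430],None,fx=4,fy=4,interpolation=cv2.INTER_CUBIC)]))
E
python3 meas.py
```

```text
now [547.1 141.9 307.8] yaw 5.73 t 8.0 F [-0.6  0.2  0.1] w 49.9 0.0
 rot [-0.01 -0.    0.02] then travel units [-0.034 -0.007 -0.008] rows>= 1.0
now [547.1 142.4 307.8] yaw 5.79 t 8.0 F [-1.2  0.4 -0.7] w 49.8 0.0
 rot [-0.01 -0.    0.03] then travel units [-0.057 -0.009 -0.01 ] rows>= 1.0
(np.float64(241.5), np.float64(185.0)) 14 11
(np.float64(299.5), np.float64(185.0)) 18 15
(np.float64(356.5), np.float64(185.5)) 22 18
(np.float64(413.5), np.float64(186.5)) 24 24
[[454.  151.2  40. ]
 [516.1 157.4  40. ]
 [577.  163.   40. ]
 [638.2 168.1  40. ]]
[62.38938442 61.15520743 61.40535315] 5.241644741153464
(206, 216) [[416.9 113.5  40. ]]
(452, 216) [[685.1 140.5  40. ]]
(196, 52) [[400.2 281.4  40. ]]
(462, 52) [[667.7 308.4  40. ]]
```

View pics/c5.png

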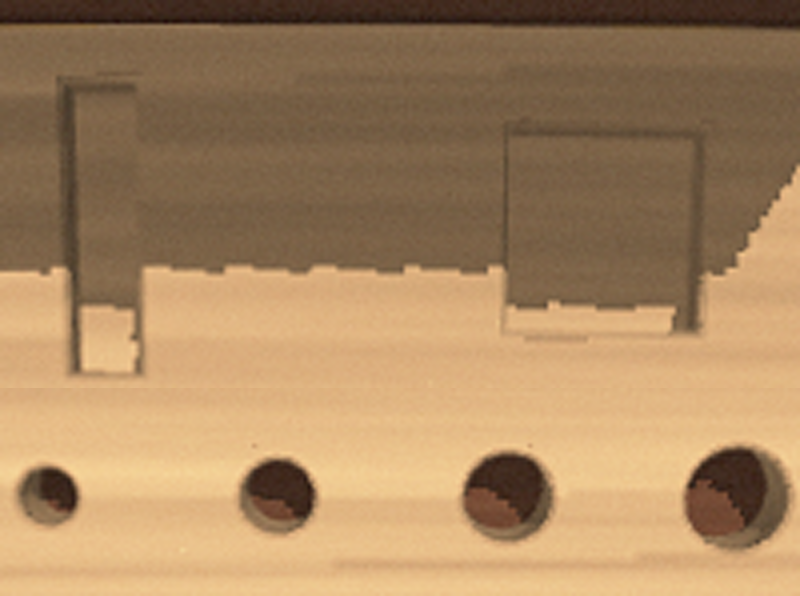

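```bash
cat > fit.py <<'E'
from h import *
from scipy.optimize import least_squares
b=np.array([(48.5,495.5),(278,496),(508,496.5),(736.5,497.5)]); B=(b-[0,388]+.5)/4-.5+[230,160]
s=(np.array([(101.7,226),(604,229)])+.5)/4-.5+[240,48]
C=np.array([(206,216),(452,216),(196,52),(462,52)])
W=px2w('w5',np.vstack([B,s,C]),40)[:,:2]
print(W.round(1).tolist()); print(np.linalg.norm(np.diff(W[:4],axis=0),axis=1),np.degrees(np.arctan2(*(W[3]-W[0])[::-1])))
# model: case frame; u=+x, v=+y ; fit centre,yaw, scale, bore x, slot xy, recess xy
def mod(p):
    xb=p[4];Q=np.array([(xb,93),(xb,31),(xb,-31),(xb,-93),(p[5],p[6]),(p[7],p[8]),(-85,135),(-85,-135),(85,135),(85,-135)])
    c,sn=np.cos(p[2]),np.sin(p[2]); return Q@np.array([[c,sn],[-sn,c]])*p[3]+p[:2]
f=lambda p:((mod(p)-W)*np.array([2]*6+[1]*4)[:,None]).ravel()
r=least_squares(f,[540,212,1.67,1,-50,30,60,30,-60]); print(r.x.round(3),np.degrees(r.x[2])); print((mod(r.x)-W).round(1).tolist())
E
python3 fit.py
```

```text
[[454.3, 149.7], [515.8, 155.6], [577.3, 161.6], [638.5, 167.6], [473.5, 237.0], [602.4, 249.3], [416.9, 113.5], [685.1, 140.5], [400.2, 281.4], [667.7, 308.4]]
[61.76573346 61.73741673 61.53762963] 5.575274693864678
[541.566 210.857   1.669   0.996 -52.696  32.881  65.437  32.411 -64.595] 95.62369406261898
[[0.2, -0.1], [0.2, 0.0], [0.2, 0.0], [0.3, 0.1], [-0.0, 0.0], [-0.0, 0.0], [-0.8, -0.0], [-1.5, -0.7], [-0.7, 0.5], [-0.7, -0.1]]
```

```bash
python3 - <<'E'
from h import *
h=np.array([533.2,295.5,40]);u=np.array([-.098,.995,0])
def knob(th): p=.1474+th; return h-204.2*np.cos(p)*u+[0,0,204.2*np.sin(p)]
for th in(1.5,1.6,1.65,1.7):print(th,knob(th).round(1),w2px('t4',knob(th)).round(1))
b=cv2.imread('pics/t4.png'); q=w2px('t4',knob(1.65))[0].astype(int)
hsv=cv2.cvtColor(b,cv2.COLOR_BGR2HSV)
p=hsv[q[1]-8:q[1]+9,q[0]-14:q[0]+15]; print(q)
big=cv2.resize(b[q[1]-50:q[1]+60,q[0]-45:q[0]+95],None,fx=5,fy=5,interpolation=cv2.INTER_CUBIC); cv2.imwrite('pics/c6.png',big)
E
```

```text
1.5 [531.7 311.  243.6] [[209.1 233.8]]
1.6 [529.7 331.2 241. ] [[202.7 234.6]]
1.65 [528.7 341.1 239. ] [[199.5 235. ]]
1.7 [527.7 351.  236.4] [[196.5 235.4]]
[199 234]
```

View pics/c6.png

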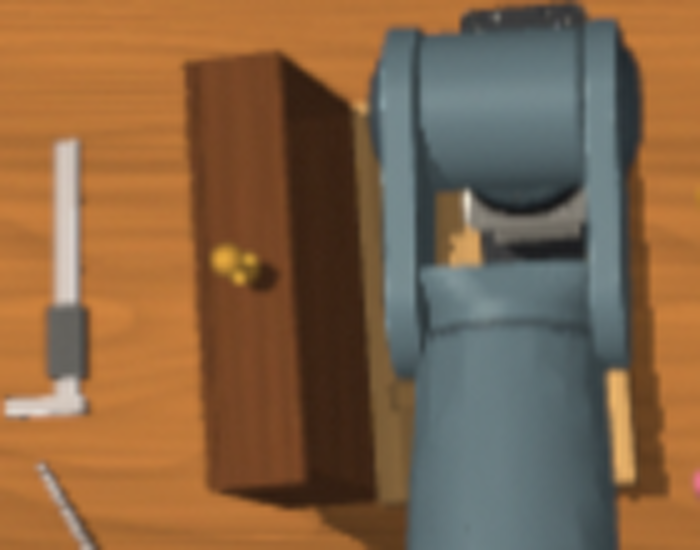

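```bash
python3 -c "
from h import *
plan(531.0,313,230,5.62)"
```

```text
now [547.1 142.4 307.8] yaw 5.79 t 8.0 F [-1.2  0.4 -0.7] w 49.8 0.0
 rot [-0.01 -0.    0.03] then travel units [6.853 0.028 3.11 ] rows>= 7.0
```

Emit:
step_arm(
  moves=[
    {"travel": [0.86,0,0.2],"dr": [0,0,0.03],"fingers": 0},
    {"travel": [0.86,0,0.2],"dr": [0,0,0],"fingers": 0},
    {"travel": [0.86,0,0.3],"dr": [0,0,0],"fingers": 0},
    {"travel": [0.86,0,0.4],"dr": [0,0,0],"fingers": 0},
    {"travel": [0.86,0,0.5],"dr": [0,0,0],"fingers": 0},
    {"travel": [0.86,0,0.5],"dr": [0,0,0],"fingers": 0},
    {"travel": [0.86,0,0.5],"dr": [0,0,0],"fingers": 0},
    {"travel": [0.86,0,0.5],"dr": [0,0,0],"fingers": 0},
    {"travel": [0,0,0],"dr": [0,0,0],"fingers": 0},
    {"travel": [0,0,0],"dr": [0,0,0],"fingers": 0},
  ],
)

```text
clock: 8.87
tcp_pos: [529.2, 314.5, 229.2]
tool_rot: [0.67, 0.742, -0.001, -0.0]
ft_force: [-0.6, -1.1, 0.0]
width: 0.3
gripper_force: 0.0
```

Emit:
step_arm(
  moves=[
    {"travel": [0.3,0,0],"dr": [0,0,0],"fingers": 0},
    {"travel": [0.3,0,0],"dr": [0,0,0],"fingers": 0},
    {"travel": [0.2,0,0],"dr": [0,0,0],"fingers": 0},
    {"travel": [0,0,0],"dr": [0,0,0],"fingers": 0},
  ],
)

```text
clock: 9.2
tcp_pos: [529.6, 328.5, 231.4]
tool_rot: [0.672, 0.741, -0.004, 0.004]
ft_force: [-1.2, -15.8, 3.4]
width: 0.3
gripper_force: 8.0
```

```bash
python3 -c "
from h import *
plan(531.0,313,230,5.62)"
```

```text
now [529.6 328.5 231.4] yaw 5.57 t 9.2 F [ -1.2 -15.8   3.4] w 0.3 8.0
 rot [-0.    0.12 -0.01] then travel units [-0.622 -0.005  0.056] rows>= 1.0
```

Emit:
step_arm(
  moves=[
    {"travel": [-0.6,0,0],"dr": [0,0,0],"fingers": 60},
    {"travel": [-0.6,0,-0.8],"dr": [0,0,0],"fingers": 60},
    {"travel": [-0.9,0,-0.8],"dr": [0,0,0],"fingers": 60},
    {"travel": [-1,0,-0.8],"dr": [0,0,0],"fingers": 60},
    {"travel": [-1,0,-0.4],"dr": [0,0,0],"fingers": 60},
    {"travel": [-1,0,0],"dr": [0,0,0],"fingers": 60},
    {"travel": [-1,0,0],"dr": [0,0,0],"fingers": 60},
    {"travel": [-1,0,0],"dr": [0,0,0],"fingers": 60},
    {"travel": [-1,0,0],"dr": [0,0,0],"fingers": 60},
    {"travel": [-1,0,0],"dr": [0,0,0],"fingers": 60},
    {"travel": [-1,0,0],"dr": [0,0,0],"fingers": 60},
    {"travel": [-1,0,0],"dr": [0,0,0],"fingers": 60},
  ],
)

```text
clock: 10.2
tcp_pos: [555.9, 55.4, 301.1]
tool_rot: [0.672, 0.741, 0.001, 0.001]
ft_force: [0.5, -0.6, -0.4]
width: 60.0
gripper_force: 0.0
```

Emit:
step_arm(
  moves=[
    {"travel": [-1,0,0],"dr": [0,0,0],"fingers": 60},
    {"travel": [-1,0,0],"dr": [0,0,0],"fingers": 60},
    {"travel": [-1,0,0],"dr": [0,0,0],"fingers": 60},
    {"travel": [-1,-0.2,0],"dr": [0,0,0],"fingers": 60},
    {"travel": [-1,-0.2,0],"dr": [0,0,0],"fingers": 60},
    {"travel": [-1,-0.2,0],"dr": [0,0,0],"fingers": 60},
    {"travel": [-1,-0.2,0],"dr": [0,0,0],"fingers": 60},
    {"travel": [-1,-0.2,0],"dr": [0,0,0],"fingers": 60},
    {"travel": [-1,-0.2,0],"dr": [0,0,0],"fingers": 60},
    {"travel": [-1,-0.2,0],"dr": [0,0,0],"fingers": 60},
    {"travel": [-1,-0.2,0],"dr": [0,0,0],"fingers": 60},
    {"travel": [0,0,0],"dr": [0,0,0],"fingers": 60},
  ],
)

```text
clock: 11.2
tcp_pos: [542.2, -224.7, 300.8]
tool_rot: [0.673, 0.739, -0.0, 0.001]
ft_force: [-0.6, -0.3, -1.0]
width: 60.1
gripper_force: 0.0
```

Emit:
step_arm(
  moves=[
    {"travel": [0,0,0],"dr": [0,0,0],"fingers": 60},
    {"travel": [0,0,0],"dr": [0,0,0],"fingers": 60},
    {"travel": [0,0,0],"dr": [0,0,0],"fingers": 60},
  ],
)

```text
clock: 11.45
tcp_pos: [543.0, -219.9, 300.6]
tool_rot: [0.671, 0.741, 0.0, 0.0]
ft_force: [1.0, 0.5, -0.0]
width: 60.0
gripper_force: 0.0
```

```bash
python3 -c "
from h import *
plan(510,-230,300,5.62)
snap('wrist','w7')
plan(510,-230,300,5.62)
for n,p in dict(p22=(592,-77,73),p26=(612,-178,72),p18=(505,-177,74),p14=(431,-241,76),block=(543,-356,51),swage=(436,-86,53)).items(): print(n,w2px('w7',p).round())"
```

```text
now [ 543.  -219.9  300.6] yaw 5.66 t 11.4 F [ 1.   0.5 -0. ] w 60.0 0.0
 rot [0.01 0.   0.01] then travel units [-0.274 -1.354  0.024] rows>= 2.0
now [ 543.  -219.7  300.5] yaw 5.69 t 11.5 F [-0.3  0.8  0.7] w 59.9 0.0
 rot [0.01 0.   0.01] then travel units [-0.279 -1.355  0.02 ] rows>= 2.0
p22 [[395.  61.]]
p26 [[401. 173.]]
p18 [[292. 161.]]
p14 [[212. 219.]]
block [[315. 325.]]
swage [[230.  58.]]
```

View pics/w7.png

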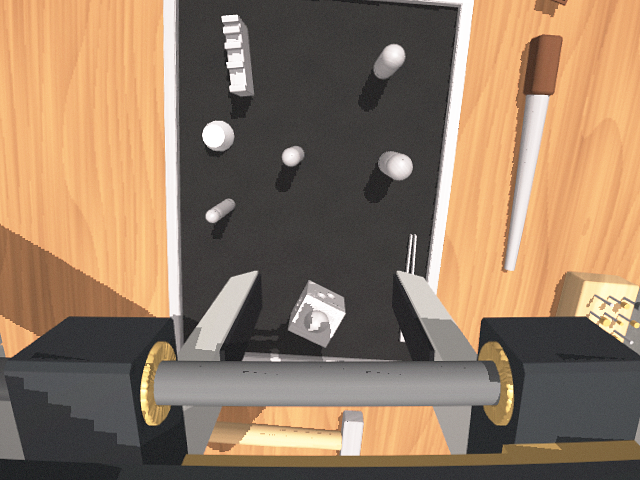

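```bash
cat > sil.py <<'E'
from h import *
from scipy.optimize import minimize
hull=lambda f,P:cv2.convexHull(w2px(f,P).astype(np.float32))
S=8
def ren(hs,o,n):
    m=np.zeros((n*S,n*S),np.uint8)
    for h in hs: cv2.fillConvexPoly(m,np.round(((h.reshape(-1,2)-o+.5)*S)*16-8).astype(np.int32),255,shift=4)
    return cv2.resize(m,(n,n),interpolation=cv2.INTER_AREA)/255.
t=np.linspace(0,2*np.pi,40); ci=np.c_[np.cos(t),np.sin(t),0*t]
rng=np.random.default_rng(0).normal(size=(600,3)); sp=rng/np.linalg.norm(rng,axis=1)[:,None]
SH={14:(60,73),18:(55,71),22:(51,69),26:(46,67)}
def punch(f,d,p,z0=3):
    a,b=SH[d]; r=d/2; q=np.array([p[0],p[1],z0])
    return [hull(f,np.vstack([q+ci*(r-2),q+ci*r+[0,0,2],q+ci*r+[0,0,a]])),hull(f,q+sp*r+[0,0,b]),hull(f,np.vstack([q+ci*r*.7+[0,0,a],q+ci*r*.7+[0,0,b]]))]
def box(f,l,w,h,p,z0=3):
    c,s=np.cos(p[2]),np.sin(p[2]); return [hull(f,[[p[0]+c*i*l/2-s*j*w/2,p[1]+s*i*l/2+c*j*w/2,z0+k*h] for i in(-1,1) for j in(-1,1) for k in(0,1)])]
def fit(f,fn,p0,thr=62,n=90,ch=False,step=6):
    g=cv2.cvtColor(cv2.imread('pics/%s.png'%f),cv2.COLOR_BGR2GRAY)
    o=np.round(np.mean([h.reshape(-1,2).mean(0) for h in fn(p0)],axis=0)).astype(int)-n//2; o=np.clip(o,0,[640-n,480-n])
    m=(g[o[1]:o[1]+n,o[0]:o[0]+n]>thr).astype(np.uint8)
    k,l,st,c=cv2.connectedComponentsWithStats(m); r0=ren(fn(p0),o,n)
    i=max(range(1,k),key=lambda j:r0[l==j].sum()); m=(l==i).astype(float)
    if ch: mm=np.zeros((n,n),np.uint8); cv2.fillConvexPoly(mm,cv2.convexHull(np.argwhere(m)[:,::-1].astype(np.int32)),1); m=mm.astype(float)
    cost=lambda p:1-np.minimum(ren(fn(p),o,n),m).sum()/np.maximum(ren(fn(p),o,n),m).sum()
    p0=np.array(p0,float); sx=np.vstack([p0]+[p0+np.eye(len(p0))[j]*(step if j<2 else .1) for j in range(len(p0))])
    r=minimize(cost,p0,method='Nelder-Mead',options=dict(initial_simplex=sx,xatol=.02,fatol=1e-5)); return r.x,r.fun
E
python3 - <<'E'
from sil import *
f='w7'
for thr in(55,75):
  for d,p in{22:(592,-77),26:(612,-178),18:(505,-177),14:(431,-241)}.items(): x,c=fit(f,lambda p:punch(f,d,p),p,thr); print(d,x.round(1),round(c,3))
  x,c=fit(f,lambda p:box(f,48,48,48,p),(543,-356,-.43),thr,140); print('block',x.round(3),np.degrees(x[2]).round(2),round(c,3))
  x,c=fit(f,lambda p:box(f,70,16,50,p),(436,-86,-1.41),thr,110,True); print('swage',x.round(3),np.degrees(x[2]).round(2),round(c,3))
E
```

```text
22 [600.3 -53.2] 0.883
26 [ 632.1 -182.8] 0.886
18 [ 471.3 -173.7] 0.943
14 [ 397.  -226.2] 0.94
block [ 542.505 -345.843   -0.666] -38.14 0.851
swage [419.055 -60.333  -2.581] -147.87 0.805
22 [589.8 -72.7] 0.051
26 [ 609.3 -172.3] 0.038
18 [ 503.7 -173. ] 0.068
14 [ 431.  -237.6] 0.064
block [ 5.44498e+02 -3.51966e+02 -3.89000e-01] -22.3 0.027
swage [438.815 -81.335  -1.409] -80.71 0.06
```

```bash
python3 -c "
from h import *
plan(609.3,-172.3,130,5.62)"
```

```text
now [ 543.  -219.7  300.5] yaw 5.69 t 11.5 F [-0.3  0.8  0.7] w 59.9 0.0
 rot [0.01 0.   0.01] then travel units [1.629 2.824 6.82 ] rows>= 7.0
```

Emit:
step_arm(
  squeeze=25,
  moves=[
    {"travel": [0.2,0.35,0.85],"dr": [0,0,0],"fingers": 60},
    {"travel": [0.2,0.35,0.85],"dr": [0,0,0],"fingers": 60},
    {"travel": [0.2,0.35,0.85],"dr": [0,0,0],"fingers": 60},
    {"travel": [0.2,0.35,0.85],"dr": [0,0,0],"fingers": 60},
    {"travel": [0.2,0.35,0.85],"dr": [0,0,0],"fingers": 60},
    {"travel": [0.2,0.35,0.85],"dr": [0,0,0],"fingers": 60},
    {"travel": [0.2,0.35,0.85],"dr": [0,0,0],"fingers": 60},
    {"travel": [0.23,0.37,0.87],"dr": [0,0,0],"fingers": 60},
    {"travel": [0,0,0],"dr": [0,0,0],"fingers": 60},
    {"travel": [0,0,0],"dr": [0,0,0],"fingers": 60},
    {"travel": [0,0,0],"dr": [0,0,0],"fingers": 60},
  ],
)

```text
clock: 12.42
tcp_pos: [609.5, -173.3, 131.2]
tool_rot: [0.671, 0.741, 0.0, 0.001]
ft_force: [0.2, 0.7, 0.0]
width: 60.1
gripper_force: 0.0
```

```bash
cat > mp.py <<'E'
import sys
from sil import *
f,d,x,y=sys.argv[1],int(sys.argv[2]),float(sys.argv[3]),float(sys.argv[4]); yaw=5.62
snap('wrist',f)
for thr in(65,75,85):
    p,c=fit(f,lambda p:punch(f,d,p),(x,y),thr,160,step=3); print(p.round(2),round(c,3))
plan(*p,39,yaw)
E
python3 mp.py a26 26 609.3 -172.3
```

```text
[ 609.4 -172.3] 0.034
[ 609.33 -172.3 ] 0.024
[ 609.29 -172.25] 0.021
now [ 609.8 -173.7  131.8] yaw 5.63 t 12.5 F [-0.2 -0.4  0.8] w 60.1 0.0
 rot [0.03 0.02 0.  ] then travel units [ 0.061 -0.014  3.713] rows>= 4.0
```

Emit:
step_arm(
  moves=[
    {"travel": [0.06,-0.01,0.93],"dr": [0,0,0],"fingers": 60},
    {"travel": [0,0,0.93],"dr": [0,0,0],"fingers": 60},
    {"travel": [0,0,0.93],"dr": [0,0,0],"fingers": 60},
    {"travel": [0,0,0.92],"dr": [0,0,0],"fingers": 60},
    {"travel": [0,0,0],"dr": [0,0,0],"fingers": 60},
    {"travel": [0,0,0],"dr": [0,0,0],"fingers": 15},
    {"travel": [0,0,0],"dr": [0,0,0],"fingers": 15},
    {"travel": [0,0,0],"dr": [0,0,0],"fingers": 15},
    {"travel": [0,0,0],"dr": [0,0,0],"fingers": 15},
    {"travel": [0,0,0],"dr": [0,0,0],"fingers": 15},
    {"travel": [0,0,0],"dr": [0,0,0],"fingers": 15},
  ],
)

```text
clock: 13.38
tcp_pos: [609.3, -172.1, 38.1]
tool_rot: [0.672, 0.741, 0.0, 0.001]
ft_force: [-0.4, -0.0, 2.3]
width: 25.1
gripper_force: 25.0
```

```bash
python3 -c "
from h import *
plan(639.1,167.8,140,5.62)"
```

```text
now [ 609.3 -172.1   38.1] yaw 5.62 t 13.4 F [-0.4 -0.   2.3] w 25.1 25.0
 rot [ 0.02  0.01 -0.  ] then travel units [13.414  2.517 -4.076] rows>= 14.0
```

Emit:
step_arm(
  moves=[
    {"travel": [0,0,-0.6],"dr": [0,0,0],"fingers": 15},
    {"travel": [0,0,-0.9],"dr": [0,0,0],"fingers": 15},
    {"travel": [0,0,-0.9],"dr": [0,0,0],"fingers": 15},
    {"travel": [0,0,-0.9],"dr": [0,0,0],"fingers": 15},
    {"travel": [0.8,0.15,-0.8],"dr": [0,0,0],"fingers": 15},
    {"travel": [0.9,0.17,0],"dr": [0,0,0],"fingers": 15},
    {"travel": [0.9,0.17,0],"dr": [0,0,0],"fingers": 15},
    {"travel": [0.9,0.17,0],"dr": [0,0,0],"fingers": 15},
    {"travel": [0.9,0.17,0],"dr": [0,0,0],"fingers": 15},
    {"travel": [0.9,0.17,0],"dr": [0,0,0],"fingers": 15},
    {"travel": [0.9,0.17,0],"dr": [0,0,0],"fingers": 15},
    {"travel": [0.9,0.17,0],"dr": [0,0,0],"fingers": 15},
  ],
)

```text
clock: 14.38
tcp_pos: [624.0, 9.4, 139.8]
tool_rot: [0.672, 0.741, -0.0, -0.0]
ft_force: [-0.5, 0.6, -2.8]
width: 25.1
gripper_force: 25.0
```

Emit:
step_arm(
  moves=[
    {"travel": [0.9,0.17,0],"dr": [0,0,0],"fingers": 15},
    {"travel": [0.9,0.17,0],"dr": [0,0,0],"fingers": 15},
    {"travel": [0.9,0.17,0],"dr": [0,0,0],"fingers": 15},
    {"travel": [0.9,0.17,0],"dr": [0,0,0],"fingers": 15},
    {"travel": [0.9,0.17,0],"dr": [0,0,0],"fingers": 15},
    {"travel": [0.9,0.16,0],"dr": [0,0,0],"fingers": 15},
    {"travel": [0.9,0.16,0],"dr": [0,0,0],"fingers": 15},
    {"travel": [0,0,0],"dr": [0,0,0],"fingers": 15},
    {"travel": [0,0,0],"dr": [0,0,0],"fingers": 15},
    {"travel": [0,0,0],"dr": [0,0,0],"fingers": 15},
    {"travel": [0,0,0],"dr": [0,0,0],"fingers": 15},
  ],
)

```text
clock: 15.3
tcp_pos: [638.1, 166.8, 139.5]
tool_rot: [0.672, 0.741, -0.0, -0.0]
ft_force: [-0.0, -0.0, -3.4]
width: 25.3
gripper_force: 25.0
```

```bash
python3 -c "
from h import *
a=snap('wrist','b26');
plan(639.1,167.8,84,5.62)"
```

```text
now [638.2 166.7 139.5] yaw 5.55 t 15.3 F [-0.2  0.1 -3.4] w 25.1 25.0
 rot [-0.    0.   -0.01] then travel units [0.04  0.042 2.219] rows>= 3.0
```

Emit:
step_arm(
  moves=[
    {"travel": [0.04,0.04,0.8],"dr": [0,0,0],"fingers": 15},
    {"travel": [0,0,0.8],"dr": [0,0,0],"fingers": 15},
    {"travel": [0,0,0.5],"dr": [0,0,0],"fingers": 15},
    {"travel": [0,0,0.2],"dr": [0,0,0],"fingers": 15},
    {"travel": [0,0,0.2],"dr": [0,0,0],"fingers": 15},
    {"travel": [0,0,0.2],"dr": [0,0,0],"fingers": 15},
    {"travel": [0,0,0],"dr": [0,0,0],"fingers": 15},
    {"travel": [0,0,0],"dr": [0,0,0],"fingers": 15},
  ],
)

```text
clock: 16.02
tcp_pos: [639.4, 168.6, 72.4]
tool_rot: [0.672, 0.741, -0.0, 0.0]
ft_force: [-0.8, -1.3, -4.0]
width: 25.3
gripper_force: 25.0
```

```bash
python3 -c "
from h import *
plan(639.1,167.8,45,5.62)"
```

```text
now [639.4 168.6  72.4] yaw 5.62 t 16.0 F [-0.8 -1.3 -4. ] w 25.3 25.0
 rot [0.   0.01 0.  ] then travel units [-0.029 -0.014  1.094] rows>= 2.0
```

Emit:
step_arm(
  moves=[
    {"travel": [-0.02,-0.01,0.25],"dr": [0,0,0],"fingers": 15},
    {"travel": [0,0,0.25],"dr": [0,0,0],"fingers": 15},
    {"travel": [0,0,0.25],"dr": [0,0,0],"fingers": 15},
    {"travel": [0,0,0.25],"dr": [0,0,0],"fingers": 15},
    {"travel": [0,0,0.08],"dr": [0,0,0],"fingers": 15},
    {"travel": [0,0,0],"dr": [0,0,0],"fingers": 15},
  ],
)

```text
clock: 16.52
tcp_pos: [639.0, 168.4, 44.6]
tool_rot: [0.672, 0.741, 0.0, -0.0]
ft_force: [-0.4, 0.1, -2.8]
width: 25.6
gripper_force: 25.0
```

Emit:
step_arm(
  moves=[
    {"travel": [0,0,0],"dr": [0,0,0],"fingers": 44},
    {"travel": [0,0,0],"dr": [0,0,0],"fingers": 44},
    {"travel": [0,0,0],"dr": [0,0,0],"fingers": 44},
    {"travel": [0,0,-0.6],"dr": [0,0,0],"fingers": 44},
    {"travel": [0,0,-0.9],"dr": [0,0,0],"fingers": 44},
    {"travel": [0,0,-0.9],"dr": [0,0,0],"fingers": 44},
    {"travel": [0,0,-1],"dr": [0,0,0],"fingers": 50},
    {"travel": [-0.6,-0.2,0],"dr": [0,0,0],"fingers": 50},
    {"travel": [-0.9,-0.28,0],"dr": [0,0,0],"fingers": 50},
    {"travel": [-0.9,-0.28,0],"dr": [0,0,0],"fingers": 50},
    {"travel": [-0.9,-0.28,0],"dr": [0,0,0],"fingers": 50},
    {"travel": [-0.9,-0.28,0],"dr": [0,0,0],"fingers": 50},
  ],
)

```text
clock: 17.52
tcp_pos: [615.8, 59.1, 130.3]
tool_rot: [0.672, 0.741, 0.0, 0.0]
ft_force: [0.5, -0.9, 0.3]
width: 49.8
gripper_force: 0.0
```

Emit:
step_arm(
  moves=[
    {"travel": [-0.9,-0.28,0],"dr": [0,0,0],"fingers": 50},
    {"travel": [-0.9,-0.28,0],"dr": [0,0,0],"fingers": 50},
    {"travel": [-0.9,-0.28,0],"dr": [0,0,0],"fingers": 50},
    {"travel": [-0.9,-0.28,0],"dr": [0,0,0],"fingers": 50},
    {"travel": [-0.9,-0.28,0],"dr": [0,0,0],"fingers": 50},
    {"travel": [-0.7,-0.2,0],"dr": [0,0,0],"fingers": 50},
    {"travel": [0,0,0],"dr": [0,0,0],"fingers": 50},
    {"travel": [0,0,0],"dr": [0,0,0],"fingers": 50},
    {"travel": [0,0,0],"dr": [0,0,0],"fingers": 50},
  ],
)

```text
clock: 18.27
tcp_pos: [589.2, -72.4, 130.1]
tool_rot: [0.672, 0.741, 0.0, -0.0]
ft_force: [-0.1, 0.7, -0.2]
width: 50.2
gripper_force: 0.0
```

```bash
python3 mp.py a22 22 589.8 -72.7; python3 -c "
from h import *
plan(589.8,-72.7,40,5.62)"
```

```text
[589.73 -72.53] 0.034
[589.77 -72.5 ] 0.026
[589.7  -72.45] 0.024
now [589.3 -72.1 130. ] yaw 5.65 t 18.3 F [0.4 0.5 0.2] w 49.9 0.0
 rot [ 0.   -0.    0.01] then travel units [-0.016  0.015  3.641] rows>= 4.0
now [589.3 -72.1 130. ] yaw 5.65 t 18.3 F [0.4 0.5 0.2] w 49.9 0.0
 rot [ 0.   -0.    0.01] then travel units [-0.026  0.018  3.601] rows>= 4.0
```

Emit:
step_arm(
  moves=[
    {"travel": [-0.02,0.02,0.9],"dr": [0,0,0],"fingers": 50},
    {"travel": [0,0,0.9],"dr": [0,0,0],"fingers": 50},
    {"travel": [0,0,0.9],"dr": [0,0,0],"fingers": 50},
    {"travel": [0,0,0.92],"dr": [0,0,0],"fingers": 50},
    {"travel": [0,0,0],"dr": [0,0,0],"fingers": 50},
    {"travel": [0,0,0],"dr": [0,0,0],"fingers": 12},
    {"travel": [0,0,0],"dr": [0,0,0],"fingers": 12},
    {"travel": [0,0,0],"dr": [0,0,0],"fingers": 12},
    {"travel": [0,0,0],"dr": [0,0,0],"fingers": 12},
    {"travel": [0,0,0],"dr": [0,0,0],"fingers": 12},
    {"travel": [0,0,0],"dr": [0,0,0],"fingers": 12},
  ],
)

```text
clock: 19.23
tcp_pos: [590.7, -73.4, 40.9]
tool_rot: [0.672, 0.741, 0.0, 0.001]
ft_force: [-1.8, 0.9, 4.6]
width: 21.6
gripper_force: 25.0
```

Emit:
step_arm(
  moves=[
    {"travel": [0,0,-0.5],"dr": [0,0,0],"fingers": 12},
    {"travel": [0,0,-0.9],"dr": [0,0,0],"fingers": 12},
    {"travel": [0,0,-0.9],"dr": [0,0,0],"fingers": 12},
    {"travel": [0,0,-0.9],"dr": [0,0,0],"fingers": 12},
    {"travel": [0.7,0.04,-0.8],"dr": [0,0,0],"fingers": 12},
    {"travel": [0.9,0.04,0],"dr": [0,0,0],"fingers": 12},
    {"travel": [0.9,0.04,0],"dr": [0,0,0],"fingers": 12},
    {"travel": [0.9,0.04,0],"dr": [0,0,0],"fingers": 12},
    {"travel": [0.9,0.04,0],"dr": [0,0,0],"fingers": 12},
    {"travel": [0.9,0.04,0],"dr": [0,0,0],"fingers": 12},
    {"travel": [0.9,0.04,0],"dr": [0,0,0],"fingers": 12},
    {"travel": [0.9,0.04,0],"dr": [0,0,0],"fingers": 12},
  ],
)

```text
clock: 20.23
tcp_pos: [580.1, 102.8, 139.8]
tool_rot: [0.672, 0.741, -0.0, -0.0]
ft_force: [0.8, -0.6, -2.1]
width: 21.2
gripper_force: 25.0
```

Emit:
step_arm(
  moves=[
    {"travel": [0.9,0.04,0],"dr": [0,0,0],"fingers": 12},
    {"travel": [0.9,0.04,0],"dr": [0,0,0],"fingers": 12},
    {"travel": [0.57,0.03,0],"dr": [0,0,0],"fingers": 12},
    {"travel": [0,0,0],"dr": [0,0,0],"fingers": 12},
    {"travel": [0,0,0],"dr": [0,0,0],"fingers": 12},
    {"travel": [0,0,0],"dr": [0,0,0],"fingers": 12},
    {"travel": [0,0,0],"dr": [0,0,0],"fingers": 12},
  ],
)

```text
clock: 20.82
tcp_pos: [577.7, 160.0, 139.5]
tool_rot: [0.672, 0.74, -0.0, 0.0]
ft_force: [-0.0, -0.2, -1.8]
width: 21.3
gripper_force: 25.0
```

```bash
python3 -c "
from h import *
plan(577.5,161.8,74,5.62)"
```

```text
now [577.7 160.  139.5] yaw 5.55 t 20.8 F [-0.  -0.2 -1.8] w 21.3 25.0
 rot [-0.    0.   -0.01] then travel units [ 0.072 -0.003  2.619] rows>= 3.0
```

Emit:
step_arm(
  moves=[
    {"travel": [0.06,0,0.8],"dr": [0,0,0],"fingers": 12},
    {"travel": [0,0,0.8],"dr": [0,0,0],"fingers": 12},
    {"travel": [0,0,0.4],"dr": [0,0,0],"fingers": 12},
    {"travel": [0,0,0.2],"dr": [0,0,0],"fingers": 12},
    {"travel": [0,0,0.2],"dr": [0,0,0],"fingers": 12},
    {"travel": [0,0,0.2],"dr": [0,0,0],"fingers": 12},
    {"travel": [0,0,0.2],"dr": [0,0,0],"fingers": 12},
    {"travel": [0,0,0],"dr": [0,0,0],"fingers": 12},
    {"travel": [0,0,0],"dr": [0,0,0],"fingers": 12},
  ],
)

```text
clock: 21.57
tcp_pos: [577.6, 161.7, 69.7]
tool_rot: [0.672, 0.741, -0.001, 0.001]
ft_force: [-1.7, -3.5, -3.3]
width: 21.5
gripper_force: 25.0
```

Emit:
step_arm(
  moves=[
    {"travel": [-0.02,0,0.25],"dr": [0,0,0],"fingers": 12},
    {"travel": [-0.02,0,0.25],"dr": [0,0,0],"fingers": 12},
    {"travel": [0,0,0.25],"dr": [0,0,0],"fingers": 12},
    {"travel": [0,0,0.13],"dr": [0,0,0],"fingers": 12},
    {"travel": [0,0,0],"dr": [0,0,0],"fingers": 12},
    {"travel": [0,0,0],"dr": [0,0,0],"fingers": 12},
  ],
)

```text
clock: 22.07
tcp_pos: [577.6, 161.6, 47.7]
tool_rot: [0.672, 0.741, -0.0, -0.0]
ft_force: [-3.5, -2.4, 3.4]
width: 21.5
gripper_force: 25.0
```

Emit:
step_arm(
  moves=[
    {"travel": [0,0,0],"dr": [0,0,0],"fingers": 40},
    {"travel": [0,0,0],"dr": [0,0,0],"fingers": 40},
    {"travel": [0,0,0],"dr": [0,0,0],"fingers": 40},
    {"travel": [0,0,-0.5],"dr": [0,0,0],"fingers": 40},
    {"travel": [0,0,-0.9],"dr": [0,0,0],"fingers": 40},
    {"travel": [0,0,-0.9],"dr": [0,0,0],"fingers": 40},
    {"travel": [0,0,-1],"dr": [0,0,0],"fingers": 46},
    {"travel": [-0.6,-0.2,0],"dr": [0,0,0],"fingers": 46},
    {"travel": [-0.9,-0.29,0],"dr": [0,0,0],"fingers": 46},
    {"travel": [-0.9,-0.29,0],"dr": [0,0,0],"fingers": 46},
    {"travel": [-0.9,-0.29,0],"dr": [0,0,0],"fingers": 46},
    {"travel": [-0.9,-0.29,0],"dr": [0,0,0],"fingers": 46},
  ],
)

```text
clock: 23.07
tcp_pos: [554.2, 53.0, 131.2]
tool_rot: [0.671, 0.741, 0.001, 0.001]
ft_force: [0.0, 0.3, 0.3]
width: 45.9
gripper_force: 0.0
```

Emit:
step_arm(
  moves=[
    {"travel": [-0.9,-0.29,0],"dr": [0,0,0],"fingers": 46},
    {"travel": [-0.9,-0.29,0],"dr": [0,0,0],"fingers": 46},
    {"travel": [-0.9,-0.29,0],"dr": [0,0,0],"fingers": 46},
    {"travel": [-0.9,-0.29,0],"dr": [0,0,0],"fingers": 46},
    {"travel": [-0.9,-0.29,0],"dr": [0,0,0],"fingers": 46},
    {"travel": [-0.9,-0.29,0],"dr": [0,0,0],"fingers": 46},
    {"travel": [-0.9,-0.29,0],"dr": [0,0,0],"fingers": 46},
    {"travel": [-0.9,-0.29,0],"dr": [0,0,0],"fingers": 46},
    {"travel": [-0.9,-0.29,0],"dr": [0,0,0],"fingers": 46},
    {"travel": [-0.73,-0.28,0],"dr": [0,0,0],"fingers": 46},
    {"travel": [0,0,0],"dr": [0,0,0],"fingers": 46},
    {"travel": [0,0,0],"dr": [0,0,0],"fingers": 46},
  ],
)

```text
clock: 24.07
tcp_pos: [504.0, -173.6, 130.8]
tool_rot: [0.672, 0.74, 0.0, 0.001]
ft_force: [0.7, 0.2, 0.1]
width: 46.3
gripper_force: 0.0
```

Emit:
step_arm(
  moves=[
    {"travel": [0,0,0],"dr": [0,0,0],"fingers": 46},
    {"travel": [0,0,0],"dr": [0,0,0],"fingers": 46},
  ],
)

```text
clock: 24.23
tcp_pos: [504.0, -172.1, 130.2]
tool_rot: [0.671, 0.741, 0.0, 0.0]
ft_force: [0.6, 0.0, -0.1]
width: 46.0
gripper_force: 0.0
```

```bash
python3 mp.py a18 18 503.7 -173
```

```text
[ 503.7  -172.95] 0.043
[ 503.69 -172.96] 0.031
[ 503.67 -172.95] 0.027
now [ 504.  -172.1  130.1] yaw 5.69 t 24.3 F [-0.1 -0.7 -0.9] w 46.0 0.0
 rot [ 0.   -0.    0.01] then travel units [-0.034 -0.016  3.643] rows>= 4.0
```

Emit:
step_arm(
  moves=[
    {"travel": [-0.03,-0.01,0.9],"dr": [0,0,0],"fingers": 46},
    {"travel": [0,0,0.9],"dr": [0,0,0],"fingers": 46},
    {"travel": [0,0,0.9],"dr": [0,0,0],"fingers": 46},
    {"travel": [0,0,0.94],"dr": [0,0,0],"fingers": 46},
    {"travel": [0,0,0],"dr": [0,0,0],"fingers": 46},
    {"travel": [0,0,0],"dr": [0,0,0],"fingers": 46},
    {"travel": [0,0,0],"dr": [0,0,0],"fingers": 8},
    {"travel": [0,0,0],"dr": [0,0,0],"fingers": 8},
    {"travel": [0,0,0],"dr": [0,0,0],"fingers": 8},
    {"travel": [0,0,0],"dr": [0,0,0],"fingers": 8},
    {"travel": [0,0,0],"dr": [0,0,0],"fingers": 8},
    {"travel": [0,0,0],"dr": [0,0,0],"fingers": 8},
  ],
)

```text
clock: 25.28
tcp_pos: [504.0, -174.2, 39.9]
tool_rot: [0.672, 0.741, 0.0, 0.001]
ft_force: [-1.2, 0.7, 3.7]
width: 17.1
gripper_force: 25.0
```

Emit:
step_arm(
  moves=[
    {"travel": [0,0,-0.5],"dr": [0,0,0],"fingers": 8},
    {"travel": [0,0,-0.9],"dr": [0,0,0],"fingers": 8},
    {"travel": [0,0,-0.9],"dr": [0,0,0],"fingers": 8},
    {"travel": [0,0,-0.9],"dr": [0,0,0],"fingers": 8},
    {"travel": [0.6,0.1,-0.8],"dr": [0,0,0],"fingers": 8},
    {"travel": [0.9,0.12,0],"dr": [0,0,0],"fingers": 8},
    {"travel": [0.9,0.12,0],"dr": [0,0,0],"fingers": 8},
    {"travel": [0.9,0.12,0],"dr": [0,0,0],"fingers": 8},
    {"travel": [0.9,0.12,0],"dr": [0,0,0],"fingers": 8},
    {"travel": [0.9,0.12,0],"dr": [0,0,0],"fingers": 8},
    {"travel": [0.9,0.12,0],"dr": [0,0,0],"fingers": 8},
    {"travel": [0.9,0.12,0],"dr": [0,0,0],"fingers": 8},
  ],
)

```text
clock: 26.28
tcp_pos: [509.7, 1.3, 139.4]
tool_rot: [0.672, 0.741, -0.0, -0.0]
ft_force: [0.1, 0.6, -2.1]
width: 17.5
gripper_force: 25.0
```

Emit:
step_arm(
  moves=[
    {"travel": [0.9,0.12,0],"dr": [0,0,0],"fingers": 8},
    {"travel": [0.9,0.12,0],"dr": [0,0,0],"fingers": 8},
    {"travel": [0.9,0.12,0],"dr": [0,0,0],"fingers": 8},
    {"travel": [0.9,0.12,0],"dr": [0,0,0],"fingers": 8},
    {"travel": [0.9,0.12,0],"dr": [0,0,0],"fingers": 8},
    {"travel": [0.9,0.12,0],"dr": [0,0,0],"fingers": 8},
    {"travel": [0.74,0.1,0],"dr": [0,0,0],"fingers": 8},
    {"travel": [0,0,0],"dr": [0,0,0],"fingers": 8},
    {"travel": [0,0,0],"dr": [0,0,0],"fingers": 8},
    {"travel": [0,0,0],"dr": [0,0,0],"fingers": 8},
    {"travel": [0,0,0],"dr": [0,0,0],"fingers": 8},
  ],
)

```text
clock: 27.2
tcp_pos: [515.4, 154.0, 139.0]
tool_rot: [0.672, 0.741, -0.0, 0.0]
ft_force: [0.7, 0.0, -1.9]
width: 17.5
gripper_force: 25.0
```

```bash
python3 -c "
from h import *
plan(515.8,155.6,70,5.62)"
```

```text
now [515.4 154.  139. ] yaw 5.55 t 27.2 F [ 0.7  0.  -1.9] w 17.5 25.0
 rot [-0.    0.   -0.01] then travel units [0.063 0.023 2.761] rows>= 3.0
```

Emit:
step_arm(
  moves=[
    {"travel": [0.02,0.02,0.8],"dr": [0,0,0],"fingers": 8},
    {"travel": [0,0,0.8],"dr": [0,0,0],"fingers": 8},
    {"travel": [0,0,0.4],"dr": [0,0,0],"fingers": 8},
    {"travel": [0,0,0.2],"dr": [0,0,0],"fingers": 8},
    {"travel": [0,0,0.2],"dr": [0,0,0],"fingers": 8},
    {"travel": [0,0,0.2],"dr": [0,0,0],"fingers": 8},
    {"travel": [0,0,0.15],"dr": [0,0,0],"fingers": 8},
    {"travel": [0,0,0],"dr": [0,0,0],"fingers": 8},
    {"travel": [0,0,0],"dr": [0,0,0],"fingers": 8},
  ],
)

```text
clock: 27.95
tcp_pos: [515.9, 155.2, 70.3]
tool_rot: [0.672, 0.741, -0.0, 0.0]
ft_force: [-0.2, -1.6, -1.7]
width: 17.2
gripper_force: 25.0
```

Inside the bore; go home (TCP ≈ 47), release and go to punch14.

Emit:
step_arm(
  moves=[
    {"travel": [-0.01,0,0.25],"dr": [0,0,0],"fingers": 8},
    {"travel": [-0.01,0,0.25],"dr": [0,0,0],"fingers": 8},
    {"travel": [0,0,0.25],"dr": [0,0,0],"fingers": 8},
    {"travel": [0,0,0.19],"dr": [0,0,0],"fingers": 8},
    {"travel": [0,0,0],"dr": [0,0,0],"fingers": 8},
    {"travel": [0,0,0],"dr": [0,0,0],"fingers": 8},
  ],
)

```text
clock: 28.45
tcp_pos: [516.0, 155.1, 46.4]
tool_rot: [0.672, 0.741, 0.0, -0.0]
ft_force: [-1.2, -0.8, 0.3]
width: 17.5
gripper_force: 25.0
```

```bash
python3 -c "
from h import *
plan(431,-237.4,130,5.62)"
```

```text
now [516.  155.1  46.4] yaw 5.61 t 28.4 F [-1.2 -0.8  0.3] w 17.5 25.0
 rot [ 0. -0. -0.] then travel units [-15.292  -4.921  -3.342] rows>= 16.0
```

Emit:
step_arm(
  moves=[
    {"travel": [0,0,0],"dr": [0,0,0],"fingers": 36},
    {"travel": [0,0,0],"dr": [0,0,0],"fingers": 36},
    {"travel": [0,0,0],"dr": [0,0,0],"fingers": 36},
    {"travel": [0,0,-0.54],"dr": [0,0,0],"fingers": 36},
    {"travel": [0,0,-0.9],"dr": [0,0,0],"fingers": 36},
    {"travel": [0,0,-0.9],"dr": [0,0,0],"fingers": 36},
    {"travel": [0,0,-1],"dr": [0,0,0],"fingers": 42},
    {"travel": [-0.6,-0.2,0],"dr": [0,0,0],"fingers": 42},
    {"travel": [-0.9,-0.29,0],"dr": [0,0,0],"fingers": 42},
    {"travel": [-0.9,-0.29,0],"dr": [0,0,0],"fingers": 42},
    {"travel": [-0.9,-0.29,0],"dr": [0,0,0],"fingers": 42},
    {"travel": [-0.9,-0.29,0],"dr": [0,0,0],"fingers": 42},
  ],
)

```text
clock: 29.45
tcp_pos: [492.2, 46.3, 130.4]
tool_rot: [0.671, 0.741, 0.0, 0.0]
ft_force: [0.5, -0.0, -0.7]
width: 41.9
gripper_force: 0.0
```

Emit:
step_arm(
  moves=[
    {"travel": [-0.9,-0.29,0],"dr": [0,0,0],"fingers": 42},
    {"travel": [-0.9,-0.29,0],"dr": [0,0,0],"fingers": 42},
    {"travel": [-0.9,-0.29,0],"dr": [0,0,0],"fingers": 42},
    {"travel": [-0.9,-0.29,0],"dr": [0,0,0],"fingers": 42},
    {"travel": [-0.9,-0.29,0],"dr": [0,0,0],"fingers": 42},
    {"travel": [-0.9,-0.29,0],"dr": [0,0,0],"fingers": 42},
    {"travel": [-0.9,-0.29,0],"dr": [0,0,0],"fingers": 42},
    {"travel": [-0.9,-0.29,0],"dr": [0,0,0],"fingers": 42},
    {"travel": [-0.9,-0.29,0],"dr": [0,0,0],"fingers": 42},
    {"travel": [-0.9,-0.29,0],"dr": [0,0,0],"fingers": 42},
    {"travel": [-0.9,-0.29,0],"dr": [0,0,0],"fingers": 42},
    {"travel": [-0.9,-0.29,0],"dr": [0,0,0],"fingers": 42},
  ],
)

```text
clock: 30.45
tcp_pos: [432.0, -231.3, 130.4]
tool_rot: [0.672, 0.741, 0.0, 0.0]
ft_force: [0.7, -0.2, 0.7]
width: 42.0
gripper_force: 0.0
```

Emit:
step_arm(
  moves=[
    {"travel": [-0.3,-0.08,0],"dr": [0,0,0],"fingers": 42},
    {"travel": [0,0,0],"dr": [0,0,0],"fingers": 42},
    {"travel": [0,0,0],"dr": [0,0,0],"fingers": 42},
    {"travel": [0,0,0],"dr": [0,0,0],"fingers": 42},
    {"travel": [0,0,0],"dr": [0,0,0],"fingers": 42},
  ],
)

```text
clock: 30.87
tcp_pos: [431.2, -236.6, 130.1]
tool_rot: [0.671, 0.741, 0.0, -0.0]
ft_force: [-0.3, 0.2, 0.8]
width: 42.0
gripper_force: 0.0
```

```bash
python3 mp.py a14 14 431 -237.5
```

```text
[ 448.7 -266.8] 0.95
[ 431.05 -237.6 ] 0.058
[ 430.95 -237.6 ] 0.042
now [ 431.2 -236.7  130.1] yaw 5.7 t 30.9 F [-0.3  0.1 -0.3] w 42.5 0.0
 rot [-0.   -0.    0.01] then travel units [-0.035 -0.012  3.645] rows>= 4.0
```

Emit:
step_arm(
  moves=[
    {"travel": [0,-0.01,0.9],"dr": [0,0,0],"fingers": 42},
    {"travel": [0,0,0.9],"dr": [0,0,0],"fingers": 42},
    {"travel": [0,0,0.9],"dr": [0,0,0],"fingers": 42},
    {"travel": [0,0,0.94],"dr": [0,0,0],"fingers": 42},
    {"travel": [0,0,0],"dr": [0,0,0],"fingers": 42},
    {"travel": [0,0,0],"dr": [0,0,0],"fingers": 42},
    {"travel": [0,0,0],"dr": [0,0,0],"fingers": 5},
    {"travel": [0,0,0],"dr": [0,0,0],"fingers": 5},
    {"travel": [0,0,0],"dr": [0,0,0],"fingers": 5},
    {"travel": [0,0,0],"dr": [0,0,0],"fingers": 5},
    {"travel": [0,0,0],"dr": [0,0,0],"fingers": 5},
    {"travel": [0,0,0],"dr": [0,0,0],"fingers": 5},
  ],
)

```text
clock: 31.92
tcp_pos: [431.2, -238.3, 40.1]
tool_rot: [0.672, 0.741, -0.0, 0.001]
ft_force: [-0.5, -0.3, 3.9]
width: 13.4
gripper_force: 25.0
```

Emit:
step_arm(
  moves=[
    {"travel": [0,0,-0.5],"dr": [0,0,0],"fingers": 5},
    {"travel": [0,0,-0.9],"dr": [0,0,0],"fingers": 5},
    {"travel": [0,0,-0.9],"dr": [0,0,0],"fingers": 5},
    {"travel": [0,0,-0.9],"dr": [0,0,0],"fingers": 5},
    {"travel": [0.6,0.1,-0.8],"dr": [0,0,0],"fingers": 5},
    {"travel": [0.9,0.14,0],"dr": [0,0,0],"fingers": 5},
    {"travel": [0.9,0.14,0],"dr": [0,0,0],"fingers": 5},
    {"travel": [0.9,0.14,0],"dr": [0,0,0],"fingers": 5},
    {"travel": [0.9,0.14,0],"dr": [0,0,0],"fingers": 5},
    {"travel": [0.9,0.14,0],"dr": [0,0,0],"fingers": 5},
    {"travel": [0.9,0.14,0],"dr": [0,0,0],"fingers": 5},
    {"travel": [0.9,0.14,0],"dr": [0,0,0],"fingers": 5},
  ],
)

```text
clock: 32.92
tcp_pos: [440.3, -62.3, 139.0]
tool_rot: [0.672, 0.741, -0.0, -0.0]
ft_force: [1.1, -0.8, -0.9]
width: 13.6
gripper_force: 25.0
```

Emit:
step_arm(
  moves=[
    {"travel": [0.9,0.14,0],"dr": [0,0,0],"fingers": 5},
    {"travel": [0.9,0.14,0],"dr": [0,0,0],"fingers": 5},
    {"travel": [0.9,0.14,0],"dr": [0,0,0],"fingers": 5},
    {"travel": [0.9,0.14,0],"dr": [0,0,0],"fingers": 5},
    {"travel": [0.9,0.14,0],"dr": [0,0,0],"fingers": 5},
    {"travel": [0.9,0.14,0],"dr": [0,0,0],"fingers": 5},
    {"travel": [0.9,0.14,0],"dr": [0,0,0],"fingers": 5},
    {"travel": [0.9,0.14,0],"dr": [0,0,0],"fingers": 5},
    {"travel": [0.9,0.14,0],"dr": [0,0,0],"fingers": 5},
    {"travel": [0.38,0.08,0],"dr": [0,0,0],"fingers": 5},
    {"travel": [0,0,0],"dr": [0,0,0],"fingers": 5},
    {"travel": [0,0,0],"dr": [0,0,0],"fingers": 5},
  ],
)

```text
clock: 33.92
tcp_pos: [453.1, 150.5, 139.0]
tool_rot: [0.671, 0.741, -0.0, -0.0]
ft_force: [-0.2, -0.9, -1.3]
width: 13.4
gripper_force: 25.0
```

Emit:
step_arm(
  moves=[
    {"travel": [0,0,0],"dr": [0,0,0],"fingers": 5},
    {"travel": [0,0,0],"dr": [0,0,0],"fingers": 5},
  ],
)

```text
clock: 34.08
tcp_pos: [453.3, 149.8, 139.1]
tool_rot: [0.672, 0.74, -0.0, 0.0]
ft_force: [0.8, 0.7, -0.4]
width: 12.9
gripper_force: 25.0
```

```bash
python3 -c "
from h import *
plan(454.1,149.6,70,5.62)"
```

```text
now [453.3 149.8 139.1] yaw 5.54 t 34.1 F [ 0.8  0.7 -0.4] w 12.9 25.0
 rot [-0.    0.   -0.01] then travel units [-0.012  0.03   2.766] rows>= 3.0
```

Emit:
step_arm(
  moves=[
    {"travel": [-0.05,0.03,0.8],"dr": [0,0,0],"fingers": 5},
    {"travel": [0,0,0.8],"dr": [0,0,0],"fingers": 5},
    {"travel": [0,0,0.4],"dr": [0,0,0],"fingers": 5},
    {"travel": [0,0,0.2],"dr": [0,0,0],"fingers": 5},
    {"travel": [0,0,0.2],"dr": [0,0,0],"fingers": 5},
    {"travel": [0,0,0.2],"dr": [0,0,0],"fingers": 5},
    {"travel": [0,0,0.15],"dr": [0,0,0],"fingers": 5},
    {"travel": [0,0,0],"dr": [0,0,0],"fingers": 5},
    {"travel": [0,0,0],"dr": [0,0,0],"fingers": 5},
  ],
)

```text
clock: 34.83
tcp_pos: [454.3, 149.6, 70.7]
tool_rot: [0.672, 0.741, 0.0, 0.0]
ft_force: [-1.4, -0.6, -0.2]
width: 13.5
gripper_force: 25.0
```

Emit:
step_arm(
  moves=[
    {"travel": [0,0,0.25],"dr": [0,0,0],"fingers": 5},
    {"travel": [0,0,0.25],"dr": [0,0,0],"fingers": 5},
    {"travel": [0,0,0.25],"dr": [0,0,0],"fingers": 5},
    {"travel": [0,0,0.21],"dr": [0,0,0],"fingers": 5},
    {"travel": [0,0,0],"dr": [0,0,0],"fingers": 5},
    {"travel": [0,0,0],"dr": [0,0,0],"fingers": 5},
  ],
)

```text
clock: 35.33
tcp_pos: [454.4, 149.7, 46.4]
tool_rot: [0.672, 0.741, -0.0, -0.0]
ft_force: [-1.2, -1.2, 2.5]
width: 13.4
gripper_force: 25.0
```

Emit:
step_arm(
  moves=[
    {"travel": [0,0,0],"dr": [0,0,0],"fingers": 32},
    {"travel": [0,0,0],"dr": [0,0,0],"fingers": 32},
    {"travel": [0,0,0],"dr": [0,0,0],"fingers": 32},
    {"travel": [0,0,-0.54],"dr": [0,0,0],"fingers": 32},
    {"travel": [0,0,-0.9],"dr": [0,0,0],"fingers": 32},
    {"travel": [0,0,-0.9],"dr": [0,0,0],"fingers": 32},
    {"travel": [0,0,-1],"dr": [0,0,0],"fingers": 46},
    {"travel": [-0.6,-0.1,0],"dr": [0,0,0],"fingers": 46},
    {"travel": [-0.9,-0.15,0],"dr": [0,0,0],"fingers": 46},
    {"travel": [-0.9,-0.15,0],"dr": [0,0,0],"fingers": 46},
    {"travel": [-0.9,-0.15,0],"dr": [0,0,0],"fingers": 46},
    {"travel": [-0.9,-0.15,0],"dr": [0,0,0],"fingers": 46},
  ],
)

```text
clock: 36.33
tcp_pos: [446.9, 42.6, 129.9]
tool_rot: [0.671, 0.741, 0.0, 0.0]
ft_force: [0.5, 0.2, 0.2]
width: 45.9
gripper_force: 0.0
```

Emit:
step_arm(
  moves=[
    {"travel": [-0.9,-0.15,0],"dr": [0,0,0],"fingers": 46},
    {"travel": [-0.9,-0.15,0],"dr": [0,0,0],"fingers": 46},
    {"travel": [-0.9,-0.15,0],"dr": [0,0,0],"fingers": 46},
    {"travel": [-0.9,-0.15,0],"dr": [0,0,0],"fingers": 46},
    {"travel": [-0.9,-0.15,0],"dr": [0,0,0],"fingers": 46},
    {"travel": [-0.43,-0.07,0],"dr": [0,0,0],"fingers": 46},
    {"travel": [0,0,0],"dr": [0,0,0],"fingers": 46},
    {"travel": [0,0,0],"dr": [0,0,0],"fingers": 46},
    {"travel": [0,0,0],"dr": [0,0,0],"fingers": 46},
    {"travel": [0,0,0],"dr": [0,0,0],"fingers": 46},
  ],
)

```text
clock: 37.17
tcp_pos: [438.7, -80.2, 129.8]
tool_rot: [0.671, 0.741, 0.0, -0.0]
ft_force: [-0.6, -0.0, -0.0]
width: 45.7
gripper_force: 0.0
```

```bash
cat > mb.py <<'E'
import sys
from sil import *
f,l,w,h=sys.argv[1],*map(float,sys.argv[2:5]); p0=[float(v) for v in sys.argv[5:8]]; p0[2]=np.radians(p0[2]); off=float(sys.argv[8])
snap('wrist',f)
for thr in(65,75,85):
    p,c=fit(f,lambda p:box(f,l,w,h,p),p0,thr,220,ch=True,step=3); print(p[:2].round(2),np.degrees(p[2]).round(2),round(c,3))
plan(p[0],p[1],26,np.degrees(p[2])+off)
E
python3 mb.py asw 70 16 50 438.8 -81.3 -80.7 90
```

```text
[438.72 -81.01] -80.36 0.066
[438.68 -81.02] -80.41 0.059
[438.73 -81.01] -80.38 0.053
now [438.7 -80.3 129.8] yaw 5.7 t 37.2 F [-0.1  0.1  0.1] w 45.7 0.0
 rot [-0.   -0.   -0.68] then travel units [-2.800e-02 -3.000e-03  4.154e+00] rows>= 5.0
```

Emit:
step_arm(
  squeeze=40,
  moves=[
    {"travel": [0,0,0.5],"dr": [0,0,-0.68],"fingers": 46},
    {"travel": [0,0,0.9],"dr": [0,0,0],"fingers": 46},
    {"travel": [0,0,0.9],"dr": [0,0,0],"fingers": 46},
    {"travel": [0,0,0.9],"dr": [0,0,0],"fingers": 46},
    {"travel": [0,0,0.9],"dr": [0,0,0],"fingers": 46},
    {"travel": [0,0,0],"dr": [0,0,0],"fingers": 46},
    {"travel": [0,0,0],"dr": [0,0,0],"fingers": 10},
    {"travel": [0,0,0],"dr": [0,0,0],"fingers": 10},
    {"travel": [0,0,0],"dr": [0,0,0],"fingers": 10},
    {"travel": [0,0,0],"dr": [0,0,0],"fingers": 10},
    {"travel": [0,0,0],"dr": [0,0,0],"fingers": 10},
    {"travel": [0,0,0],"dr": [0,0,0],"fingers": 10},
  ],
)

```text
clock: 38.22
tcp_pos: [439.4, -81.6, 28.6]
tool_rot: [0.646, 0.763, 0.0, 0.001]
ft_force: [-1.1, 0.7, 6.0]
width: 15.8
gripper_force: 40.0
```

```bash
python3 -c "
from h import *
plan(438.7,-81,150,5.62);plan(473.5,237,150,5.62)"
```

```text
now [439.4 -81.6  28.6] yaw 9.51 t 38.2 F [-1.1  0.7  6. ] w 15.8 40.0
 rot [0.01 0.01 0.68] then travel units [ 0.027 -0.025 -4.857] rows>= 5.0
now [439.4 -81.6  28.6] yaw 9.51 t 38.2 F [-1.1  0.7  6. ] w 15.8 40.0
 rot [0.01 0.01 0.68] then travel units [12.549  2.606 -4.857] rows>= 13.0
```

Emit:
step_arm(
  moves=[
    {"travel": [0,0,-0.5],"dr": [0,0,0],"fingers": 10},
    {"travel": [0,0,-0.9],"dr": [0,0,0],"fingers": 10},
    {"travel": [0,0,-0.9],"dr": [0,0,0],"fingers": 10},
    {"travel": [0,0,-0.9],"dr": [0,0,0.34],"fingers": 10},
    {"travel": [0,0,-0.9],"dr": [0,0,0.34],"fingers": 10},
    {"travel": [0.6,0.12,-0.75],"dr": [0,0,0],"fingers": 10},
    {"travel": [0.9,0.19,0],"dr": [0,0,0],"fingers": 10},
    {"travel": [0.9,0.19,0],"dr": [0,0,0],"fingers": 10},
    {"travel": [0.9,0.19,0],"dr": [0,0,0],"fingers": 10},
    {"travel": [0.9,0.19,0],"dr": [0,0,0],"fingers": 10},
    {"travel": [0.9,0.19,0],"dr": [0,0,0],"fingers": 10},
    {"travel": [0.9,0.19,0],"dr": [0,0,0],"fingers": 10},
  ],
)

```text
clock: 39.22
tcp_pos: [454.5, 72.3, 147.9]
tool_rot: [0.672, 0.741, -0.0, -0.001]
ft_force: [-0.2, 0.2, -3.9]
width: 15.9
gripper_force: 40.0
```

Emit:
step_arm(
  moves=[
    {"travel": [0.9,0.19,0],"dr": [0,0,0],"fingers": 10},
    {"travel": [0.9,0.19,0],"dr": [0,0,0],"fingers": 10},
    {"travel": [0.9,0.19,0],"dr": [0,0,0],"fingers": 10},
    {"travel": [0.9,0.19,0],"dr": [0,0,0],"fingers": 10},
    {"travel": [0.9,0.19,0],"dr": [0,0,0],"fingers": 10},
    {"travel": [0.9,0.19,0],"dr": [0,0,0],"fingers": 10},
    {"travel": [0.9,0.19,0],"dr": [0,0,0],"fingers": 10},
    {"travel": [0.26,0,0],"dr": [0,0,0],"fingers": 10},
    {"travel": [0,0,0],"dr": [0,0,0],"fingers": 10},
    {"travel": [0,0,0],"dr": [0,0,0],"fingers": 10},
    {"travel": [0,0,0],"dr": [0,0,0],"fingers": 10},
    {"travel": [0,0,0],"dr": [0,0,0],"fingers": 10},
  ],
)

```text
clock: 40.22
tcp_pos: [472.3, 236.6, 148.5]
tool_rot: [0.672, 0.74, -0.0, -0.0]
ft_force: [-0.6, -0.4, -3.6]
width: 15.5
gripper_force: 40.0
```

```bash
python3 -c "
from h import *
plan(473.5,236.6,69,5.62)"
```

```text
now [472.3 236.6 148.5] yaw 5.54 t 40.2 F [-0.6 -0.4 -3.6] w 15.5 40.0
 rot [-0.    0.   -0.01] then travel units [-3.00e-03  4.90e-02  3.18e+00] rows>= 4.0
```

Emit:
step_arm(
  moves=[
    {"travel": [-0.02,0.04,0.8],"dr": [0,0,0],"fingers": 10},
    {"travel": [-0.02,0,0.8],"dr": [0,0,0],"fingers": 10},
    {"travel": [0,0,0.8],"dr": [0,0,0],"fingers": 10},
    {"travel": [0,0,0.5],"dr": [0,0,0],"fingers": 10},
    {"travel": [0,0,0.2],"dr": [0,0,0],"fingers": 10},
    {"travel": [0,0,0.2],"dr": [0,0,0],"fingers": 10},
    {"travel": [0,0,0.16],"dr": [0,0,0],"fingers": 10},
    {"travel": [0,0,0],"dr": [0,0,0],"fingers": 10},
    {"travel": [0,0,0],"dr": [0,0,0],"fingers": 10},
  ],
)

```text
clock: 40.97
tcp_pos: [474.1, 236.8, 62.9]
tool_rot: [0.672, 0.741, 0.0, 0.0]
ft_force: [0.8, -0.4, -3.2]
width: 15.9
gripper_force: 40.0
```

Emit:
step_arm(
  moves=[
    {"travel": [0,-0.01,0.2],"dr": [0,0,0],"fingers": 10},
    {"travel": [0,0,0.2],"dr": [0,0,0],"fingers": 10},
    {"travel": [0,0,0.2],"dr": [0,0,0],"fingers": 10},
    {"travel": [0,0,0.03],"dr": [0,0,0],"fingers": 10},
    {"travel": [0,0,0],"dr": [0,0,0],"fingers": 10},
    {"travel": [0,0,0],"dr": [0,0,0],"fingers": 10},
  ],
)

```text
clock: 41.47
tcp_pos: [473.5, 236.8, 47.3]
tool_rot: [0.672, 0.741, -0.0, 0.0]
ft_force: [-2.8, -1.4, 6.6]
width: 15.6
gripper_force: 40.0
```

Emit:
step_arm(
  moves=[
    {"travel": [0,0,0],"dr": [0,0,0],"fingers": 34},
    {"travel": [0,0,0],"dr": [0,0,0],"fingers": 34},
    {"travel": [0,0,0],"dr": [0,0,0],"fingers": 34},
    {"travel": [0,0,-0.5],"dr": [0,0,0],"fingers": 34},
    {"travel": [0,0,-0.9],"dr": [0,0,0],"fingers": 34},
    {"travel": [0,0,-0.9],"dr": [0,0,0],"fingers": 34},
    {"travel": [0,0,-1],"dr": [0,0,0],"fingers": 34},
    {"travel": [0,0,-1],"dr": [0,0,0],"fingers": 34},
    {"travel": [-0.9,0.04,-1],"dr": [0,0,0],"fingers": 70},
    {"travel": [-0.9,0.04,-0.9],"dr": [0,0,0],"fingers": 70},
    {"travel": [-0.9,0.04,-0.9],"dr": [0,0,0],"fingers": 70},
    {"travel": [-0.9,0.04,-0.9],"dr": [0,0,0],"fingers": 70},
  ],
)

```text
clock: 42.47
tcp_pos: [486.0, 146.7, 248.7]
tool_rot: [0.671, 0.741, 0.001, 0.001]
ft_force: [1.5, 0.5, 0.2]
width: 57.3
gripper_force: 0.0
```

Emit:
step_arm(
  moves=[
    {"travel": [-0.95,0.04,0],"dr": [0,0,0],"fingers": 80},
    {"travel": [-0.95,0.04,0],"dr": [0,0,0],"fingers": 80},
    {"travel": [-0.95,0.04,0],"dr": [0,0,0],"fingers": 80},
    {"travel": [-0.95,0.04,0],"dr": [0,0,0],"fingers": 80},
    {"travel": [-0.95,0.04,0],"dr": [0,0,0],"fingers": 80},
    {"travel": [-0.95,0.04,0],"dr": [0,0,0],"fingers": 80},
    {"travel": [-0.95,0.04,0],"dr": [0,0,0],"fingers": 80},
    {"travel": [-0.95,0.04,0],"dr": [0,0,0],"fingers": 80},
    {"travel": [-0.95,0.04,0],"dr": [0,0,0],"fingers": 80},
    {"travel": [-0.95,0.04,0],"dr": [0,0,0],"fingers": 80},
    {"travel": [-0.95,0.04,0],"dr": [0,0,0],"fingers": 80},
    {"travel": [-0.95,0.04,0],"dr": [0,0,0],"fingers": 80},
  ],
)

```text
clock: 43.47
tcp_pos: [525.9, -136.3, 247.5]
tool_rot: [0.672, 0.741, 0.0, 0.001]
ft_force: [0.7, 0.4, -0.2]
width: 79.9
gripper_force: 0.0
```

Emit:
step_arm(
  moves=[
    {"travel": [-0.95,0.04,0],"dr": [0,0,0],"fingers": 80},
    {"travel": [-0.95,0.04,0],"dr": [0,0,0],"fingers": 80},
    {"travel": [-0.95,0.04,0],"dr": [0,0,0],"fingers": 80},
    {"travel": [-0.95,0.04,0],"dr": [0,0,0],"fingers": 80},
    {"travel": [-0.95,0.04,0],"dr": [0,0,0],"fingers": 80},
    {"travel": [-0.7,0,0],"dr": [0,0,0],"fingers": 80},
    {"travel": [0,0,0],"dr": [0,0,0],"fingers": 80},
    {"travel": [0,0,0],"dr": [0,0,0],"fingers": 80},
    {"travel": [0,0,0],"dr": [0,0,0],"fingers": 80},
    {"travel": [0,0,0],"dr": [0,0,0],"fingers": 80},
  ],
)

```text
clock: 44.3
tcp_pos: [544.2, -269.0, 246.7]
tool_rot: [0.671, 0.741, 0.0, -0.0]
ft_force: [-0.0, 0.4, -0.2]
width: 80.3
gripper_force: 0.0
```

```bash
python3 mb.py ab1 48 48 48 544.5 -352 -22.3 0
```

```text
[ 544.36 -351.74] -22.95 0.057
[ 544.52 -351.85] -23.4 0.047
[ 544.44 -351.72] -23.23 0.044
now [ 544.2 -269.   246.7] yaw 5.69 t 44.4 F [ 0.1 -0.2  0.7] w 79.8 0.0
 rot [ 0.   -0.    5.05] then travel units [-3.036  1.314  8.827] rows>= 9.0
```

Emit:
step_arm(
  moves=[
    {"travel": [0,0,0],"dr": [0,0,0.84],"fingers": 76},
    {"travel": [0,0,0],"dr": [0,0,0.84],"fingers": 76},
    {"travel": [0,0,0],"dr": [0,0,0.84],"fingers": 76},
    {"travel": [0,0,0],"dr": [0,0,0.84],"fingers": 76},
    {"travel": [0,0,0],"dr": [0,0,0.84],"fingers": 76},
    {"travel": [0,0,0],"dr": [0,0,0.84],"fingers": 76},
    {"travel": [-0.6,0.26,0.8],"dr": [0,0,0],"fingers": 76},
    {"travel": [-0.6,0.26,0.8],"dr": [0,0,0],"fingers": 76},
    {"travel": [-0.6,0.26,0.8],"dr": [0,0,0],"fingers": 76},
    {"travel": [-0.6,0.26,0.8],"dr": [0,0,0],"fingers": 76},
    {"travel": [-0.6,0.26,0.8],"dr": [0,0,0],"fingers": 76},
    {"travel": [0,0,0.6],"dr": [0,0,0],"fingers": 76},
  ],
)

```text
clock: 45.35
tcp_pos: [543.9, -353.1, 129.8]
tool_rot: [0.835, 0.55, -0.0, -0.0]
ft_force: [0.3, -0.8, 0.2]
width: 75.8
gripper_force: 0.0
```

Emit:
step_arm(
  moves=[
    {"travel": [0,0,0],"dr": [0,0,0],"fingers": 76},
    {"travel": [0,0,0],"dr": [0,0,0],"fingers": 76},
    {"travel": [0,0,0],"dr": [0,0,0],"fingers": 76},
  ],
)

```text
clock: 45.6
tcp_pos: [545.1, -351.4, 132.8]
tool_rot: [0.835, 0.55, 0.0, 0.001]
ft_force: [0.6, -0.2, 1.4]
width: 76.2
gripper_force: 0.0
```

```bash
python3 mb.py ab2 48 48 48 544.4 -351.8 -23.2 0
```

```text
[ 544.25 -351.8 ] -21.98 0.037
[ 544.28 -352.  ] -21.49 0.035
[ 544.42 -352.03] -21.4 0.035
now [ 545.3 -351.7  133.3] yaw -23.2 t 45.6 F [-0.3 -0.6 -0.3] w 75.7 0.0
 rot [ 0.02  0.01 -0.31] then travel units [-0.025 -0.028  4.292] rows>= 5.0
```

Emit:
step_arm(
  squeeze=50,
  moves=[
    {"travel": [0,-0.03,0.65],"dr": [0,0,-0.22],"fingers": 76},
    {"travel": [0,0,0.9],"dr": [0,0,0],"fingers": 76},
    {"travel": [0,0,0.9],"dr": [0,0,0],"fingers": 76},
    {"travel": [0,0,0.9],"dr": [0,0,0],"fingers": 76},
    {"travel": [0,0,0.9],"dr": [0,0,0],"fingers": 76},
    {"travel": [0,0,0],"dr": [0,0,0],"fingers": 76},
    {"travel": [0,0,0],"dr": [0,0,0],"fingers": 40},
    {"travel": [0,0,0],"dr": [0,0,0],"fingers": 40},
    {"travel": [0,0,0],"dr": [0,0,0],"fingers": 40},
    {"travel": [0,0,0],"dr": [0,0,0],"fingers": 40},
    {"travel": [0,0,0],"dr": [0,0,0],"fingers": 40},
    {"travel": [0,0,0],"dr": [0,0,0],"fingers": 40},
  ],
)

```text
clock: 46.65
tcp_pos: [544.7, -352.4, 27.0]
tool_rot: [0.829, 0.559, 0.0, 0.001]
ft_force: [0.9, 0.6, 5.5]
width: 47.6
gripper_force: 50.0
```

```bash
python3 -c "
from h import *
plan(544.4,-352,150,5.62);plan(602.4,249.3,150,5.62)"
```

```text
now [ 544.7 -352.4   27. ] yaw -22.0 t 46.6 F [0.9 0.6 5.5] w 47.6 50.0
 rot [ 0.03  0.02 -4.82] then travel units [ 0.015 -0.012 -4.921] rows>= 5.0
now [ 544.7 -352.4   27. ] yaw -22.0 t 46.6 F [0.9 0.6 5.5] w 47.6 50.0
 rot [ 0.03  0.02 -4.82] then travel units [23.725  4.652 -4.921] rows>= 24.0
```

Emit:
step_arm(
  moves=[
    {"travel": [0,0,-0.5],"dr": [0,0,0],"fingers": 40},
    {"travel": [0,0,-0.9],"dr": [0,0,0],"fingers": 40},
    {"travel": [0,0,-0.9],"dr": [0,0,0],"fingers": 40},
    {"travel": [0,0,-0.9],"dr": [0,0,-0.6],"fingers": 40},
    {"travel": [0,0,-0.9],"dr": [0,0,-0.8],"fingers": 40},
    {"travel": [0,0,-0.8],"dr": [0,0,-0.8],"fingers": 40},
    {"travel": [0,0,0],"dr": [0,0,-0.8],"fingers": 40},
    {"travel": [0,0,0],"dr": [0,0,-0.8],"fingers": 40},
    {"travel": [0,0,0],"dr": [0,0,-0.7],"fingers": 40},
    {"travel": [0,0,0],"dr": [0,0,-0.32],"fingers": 40},
    {"travel": [0.5,0.1,0],"dr": [0,0,0],"fingers": 40},
    {"travel": [0.9,0.18,0],"dr": [0,0,0],"fingers": 40},
  ],
)

```text
clock: 47.65
tcp_pos: [545.8, -316.1, 146.2]
tool_rot: [0.673, 0.74, -0.0, -0.001]
ft_force: [0.2, 1.0, -8.1]
width: 47.7
gripper_force: 50.0
```

Emit:
step_arm(
  moves=[
    {"travel": [0.9,0.18,0],"dr": [0,0,0],"fingers": 40},
    {"travel": [0.9,0.18,0],"dr": [0,0,0],"fingers": 40},
    {"travel": [0.9,0.18,0],"dr": [0,0,0],"fingers": 40},
    {"travel": [0.9,0.18,0],"dr": [0,0,0],"fingers": 40},
    {"travel": [0.9,0.18,0],"dr": [0,0,0],"fingers": 40},
    {"travel": [0.9,0.18,0],"dr": [0,0,0],"fingers": 40},
    {"travel": [0.9,0.18,0],"dr": [0,0,0],"fingers": 40},
    {"travel": [0.9,0.18,0],"dr": [0,0,0],"fingers": 40},
    {"travel": [0.9,0.18,0],"dr": [0,0,0],"fingers": 40},
    {"travel": [0.9,0.18,0],"dr": [0,0,0],"fingers": 40},
    {"travel": [0.9,0.18,0],"dr": [0,0,0],"fingers": 40},
    {"travel": [0.9,0.18,0],"dr": [0,0,0],"fingers": 40},
  ],
)

```text
clock: 48.65
tcp_pos: [572.8, -39.8, 146.4]
tool_rot: [0.672, 0.741, -0.001, -0.002]
ft_force: [0.4, 0.4, -8.1]
width: 47.8
gripper_force: 50.0
```

Emit:
step_arm(
  moves=[
    {"travel": [0.9,0.18,0],"dr": [0,0,0],"fingers": 40},
    {"travel": [0.9,0.18,0],"dr": [0,0,0],"fingers": 40},
    {"travel": [0.9,0.18,0],"dr": [0,0,0],"fingers": 40},
    {"travel": [0.9,0.18,0],"dr": [0,0,0],"fingers": 40},
    {"travel": [0.9,0.18,0],"dr": [0,0,0],"fingers": 40},
    {"travel": [0.9,0.18,0],"dr": [0,0,0],"fingers": 40},
    {"travel": [0.9,0.18,0],"dr": [0,0,0],"fingers": 40},
    {"travel": [0.9,0.18,0],"dr": [0,0,0],"fingers": 40},
    {"travel": [0.9,0.18,0],"dr": [0,0,0],"fingers": 40},
    {"travel": [0.9,0.18,0],"dr": [0,0,0],"fingers": 40},
    {"travel": [0.9,0.18,0],"dr": [0,0,0],"fingers": 40},
    {"travel": [0.9,0.18,0],"dr": [0,0,0],"fingers": 40},
  ],
)

```text
clock: 49.65
tcp_pos: [599.7, 233.4, 146.2]
tool_rot: [0.672, 0.741, -0.002, -0.001]
ft_force: [0.6, -0.4, -8.0]
width: 47.6
gripper_force: 50.0
```

Emit:
step_arm(
  moves=[
    {"travel": [0.7,0.1,0],"dr": [0,0,0],"fingers": 40},
    {"travel": [0,0,0],"dr": [0,0,0],"fingers": 40},
    {"travel": [0,0,0],"dr": [0,0,0],"fingers": 40},
    {"travel": [0,0,0],"dr": [0,0,0],"fingers": 40},
    {"travel": [0,0,0],"dr": [0,0,0],"fingers": 40},
  ],
)

```text
clock: 50.07
tcp_pos: [601.9, 248.8, 147.1]
tool_rot: [0.672, 0.741, -0.001, -0.0]
ft_force: [0.1, 0.3, -6.5]
width: 47.8
gripper_force: 50.0
```

```bash
python3 -c "
from h import *
plan(602.4,249.2,61,5.62)"
```

```text
now [601.9 248.8 147.1] yaw 5.56 t 50.1 F [ 0.1  0.3 -6.5] w 47.8 50.0
 rot [-0.02  0.   -0.01] then travel units [0.013 0.02  3.442] rows>= 4.0
```

Emit:
step_arm(
  moves=[
    {"travel": [0,0.02,0.8],"dr": [0,0,0],"fingers": 40},
    {"travel": [0,0,0.8],"dr": [0,0,0],"fingers": 40},
    {"travel": [0,0,0.8],"dr": [0,0,0],"fingers": 40},
    {"travel": [0,0,0.4],"dr": [0,0,0],"fingers": 40},
    {"travel": [0,0,0.2],"dr": [0,0,0],"fingers": 40},
    {"travel": [0,0,0.2],"dr": [0,0,0],"fingers": 40},
    {"travel": [0,0,0.2],"dr": [0,0,0],"fingers": 40},
    {"travel": [0,0,0],"dr": [0,0,0],"fingers": 40},
    {"travel": [0,0,0],"dr": [0,0,0],"fingers": 40},
  ],
)

```text
clock: 50.82
tcp_pos: [603.6, 249.8, 63.4]
tool_rot: [0.672, 0.741, 0.0, 0.0]
ft_force: [0.7, 0.5, -7.8]
width: 47.6
gripper_force: 50.0
```

Emit:
step_arm(
  moves=[
    {"travel": [-0.02,-0.03,0.1],"dr": [0,0,0],"fingers": 40},
    {"travel": [0,0,0.1],"dr": [0,0,0],"fingers": 40},
    {"travel": [0,0,0.1],"dr": [0,0,0],"fingers": 40},
    {"travel": [0,0,0],"dr": [0,0,0],"fingers": 40},
    {"travel": [0,0,0],"dr": [0,0,0],"fingers": 40},
  ],
)

```text
clock: 51.23
tcp_pos: [602.2, 249.1, 54.9]
tool_rot: [0.672, 0.741, -0.0, -0.0]
ft_force: [-0.1, 0.1, -8.1]
width: 47.9
gripper_force: 50.0
```

In. Lower home (TCP ≈ 46), release, rise.

Emit:
step_arm(
  moves=[
    {"travel": [0,0,0.15],"dr": [0,0,0],"fingers": 40},
    {"travel": [0,0,0.15],"dr": [0,0,0],"fingers": 40},
    {"travel": [0,0,0.05],"dr": [0,0,0],"fingers": 40},
    {"travel": [0,0,0],"dr": [0,0,0],"fingers": 40},
    {"travel": [0,0,0],"dr": [0,0,0],"fingers": 40},
  ],
)

```text
clock: 51.65
tcp_pos: [602.4, 249.1, 46.2]
tool_rot: [0.672, 0.741, -0.0, -0.0]
ft_force: [0.3, 0.7, -7.8]
width: 48.1
gripper_force: 50.0
```

Emit:
step_arm(
  moves=[
    {"travel": [0,0,0],"dr": [0,0,0],"fingers": 64},
    {"travel": [0,0,0],"dr": [0,0,0],"fingers": 64},
    {"travel": [0,0,0],"dr": [0,0,0],"fingers": 64},
    {"travel": [0,0,-0.5],"dr": [0,0,0],"fingers": 64},
    {"travel": [0,0,-0.9],"dr": [0,0,0],"fingers": 64},
    {"travel": [0,0,-0.9],"dr": [0,0,0],"fingers": 64},
    {"travel": [0,0,-1],"dr": [0,0,0],"fingers": 64},
    {"travel": [0,0,-1],"dr": [0,0,0],"fingers": 64},
    {"travel": [-0.7,-0.35,-1],"dr": [0,0,0],"fingers": 64},
    {"travel": [-0.9,-0.5,-1],"dr": [0,0,0],"fingers": 64},
    {"travel": [-0.9,-0.5,-1],"dr": [0,0,0],"fingers": 64},
    {"travel": [-0.9,-0.5,-1],"dr": [0,0,0],"fingers": 64},
  ],
)

```text
clock: 52.65
tcp_pos: [564.5, 159.3, 257.1]
tool_rot: [0.671, 0.741, 0.001, 0.001]
ft_force: [0.5, -0.3, 0.8]
width: 63.6
gripper_force: 0.0
```

Emit:
step_arm(
  moves=[
    {"travel": [-0.9,-0.4,-1],"dr": [0,0,0],"fingers": 30},
    {"travel": [0,0,-1],"dr": [0,0,0],"fingers": 30},
    {"travel": [0,0,0],"dr": [0,0,0],"fingers": 30},
    {"travel": [0,0,0],"dr": [0,0,0],"fingers": 30},
    {"travel": [0,0,0],"dr": [0,0,0],"fingers": 30},
    {"travel": [0,0,0],"dr": [0,0,0],"fingers": 30},
  ],
)

```text
clock: 53.15
tcp_pos: [556.3, 137.0, 302.3]
tool_rot: [0.671, 0.741, -0.001, -0.001]
ft_force: [-0.4, 0.2, -0.4]
width: 30.5
gripper_force: 0.0
```

```bash
python3 - <<'E'
from sil import *
plan(527.5,352,226,5.62)
a=snap('wrist','w9'); h=[]
for d,p in {14:(454.1,149.6),18:(515.8,155.6),22:(577.5,161.7),26:(639.1,167.8)}.items(): h+=punch('w9',d,p,10)
h+=box('w9',48,48,48,(602.4,249.3,np.radians(5.62)),22)+box('w9',70,16,50,(473.5,237,np.radians(95.62)),22)
b=a.copy()
for q in h: cv2.polylines(b,[np.round(q).astype(np.int32)],True,(0,255,0),1)
cv2.imwrite('pics/c9.png',np.hstack([a[0:300,150:500],b[0:300,150:500]]))
E
```

```text
now [556.3 137.  302.3] yaw 5.65 t 53.1 F [-0.4  0.2 -0.4] w 30.5 0.0
 rot [-0.03 -0.    0.01] then travel units [ 8.672 -0.304  3.054] rows>= 9.0
```

View pics/c9.png

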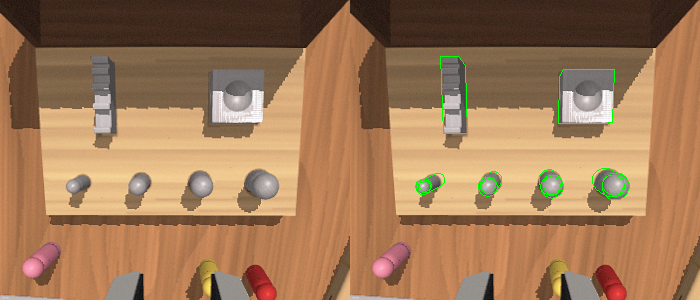

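```bash
python3 - <<'E'
from h import *
plan(528.3,351,300,5.62)
ph=np.linspace(1.847,.1474,31);x=-204.2*np.cos(ph)/25;z=-204.2*np.sin(ph)/25
print([[round(float(a),2),round(float(b),2)] for a,b in zip(np.diff(x),np.diff(z))])
E
```

```text
now [556.3 137.  302.1] yaw 5.66 t 53.2 F [-1.1 -0.4  0.3] w 30.1 0.0
 rot [-0.03 -0.    0.01] then travel units [ 8.628 -0.276  0.086] rows>= 9.0
[[-0.45, -0.11], [-0.45, -0.09], [-0.46, -0.06], [-0.46, -0.04], [-0.46, -0.01], [-0.46, 0.02], [-0.46, 0.04], [-0.46, 0.07], [-0.45, 0.09], [-0.45, 0.12], [-0.44, 0.14], [-0.43, 0.17], [-0.42, 0.19], [-0.41, 0.22], [-0.4, 0.24], [-0.38, 0.26], [-0.37, 0.28], [-0.35, 0.3], [-0.33, 0.32], [-0.31, 0.34], [-0.29, 0.36], [-0.27, 0.37], [-0.25, 0.39], [-0.23, 0.4], [-0.2, 0.41], [-0.18, 0.43], [-0.16, 0.44], [-0.13, 0.44], [-0.11, 0.45], [-0.08, 0.46]]
```

Go above the knob (fingers open 44), descend and grip.

Emit:
step_arm(
  squeeze=15,
  moves=[
    {"travel": [0.6,-0.02,0],"dr": [0,0,0],"fingers": 46},
    {"travel": [0.9,-0.03,0],"dr": [0,0,0],"fingers": 46},
    {"travel": [0.9,-0.03,0],"dr": [0,0,0],"fingers": 46},
    {"travel": [0.9,-0.03,0],"dr": [0,0,0],"fingers": 46},
    {"travel": [0.9,-0.03,0],"dr": [0,0,0],"fingers": 46},
    {"travel": [0.9,-0.03,0],"dr": [0,0,0],"fingers": 46},
    {"travel": [0.9,-0.03,0],"dr": [0,0,0],"fingers": 46},
    {"travel": [0.9,-0.03,0],"dr": [0,0,0],"fingers": 46},
    {"travel": [0.9,-0.03,0],"dr": [0,0,0],"fingers": 46},
    {"travel": [0.83,-0.02,0],"dr": [0,0,0],"fingers": 46},
    {"travel": [0,0,0],"dr": [0,0,0],"fingers": 46},
    {"travel": [0,0,0],"dr": [0,0,0],"fingers": 46},
  ],
)

```text
clock: 54.2
tcp_pos: [528.2, 351.3, 302.3]
tool_rot: [0.671, 0.742, -0.001, -0.0]
ft_force: [1.1, 1.1, 0.2]
width: 45.9
gripper_force: 0.0
```

Emit:
step_arm(
  moves=[
    {"travel": [0,0,0],"dr": [0,0,0],"fingers": 46},
    {"travel": [0,0,0],"dr": [0,0,0],"fingers": 46},
  ],
)

```text
clock: 54.37
tcp_pos: [529.0, 349.8, 303.4]
tool_rot: [0.672, 0.741, -0.001, -0.0]
ft_force: [-0.2, -0.5, 0.1]
width: 46.2
gripper_force: 0.0
```

```bash
python3 - <<'E'
from h import *
plan(528.3,351,224,5.62)
a=snap('wrist','wk'); q=w2px('wk',[528,351,236])[0].round().astype(int); print(q)
hsv=cv2.cvtColor(a,cv2.COLOR_BGR2HSV); y0,x0=max(q[1]-60,0),q[0]-70
p=hsv[y0:q[1]+60,x0:q[0]+70]; m=((p[...,0]>14)&(p[...,0]<30)&(p[...,1]>110)&(p[...,2]>110)).astype(np.uint8)
n,l,s,c=cv2.connectedComponentsWithStats(m)
for i in range(1,n):
    if s[i,4]>60: C=c[i]+[x0,y0]; print(s[i],C,px2w('wk',C,236))
E
```

```text
now [529.  349.8 303.4] yaw 5.57 t 54.4 F [-0.2 -0.5  0.1] w 46.2 0.0
 rot [-0.01  0.01 -0.01] then travel units [ 0.049 -0.023  3.175] rows>= 4.0
[326 251]
[ 53  45  33  36 899] [324.99777531 253.91768632] [[527.85933555 348.86581404 236.        ]]
```

Emit:
step_arm(
  moves=[
    {"travel": [0,-0.03,0.8],"dr": [0,0,0],"fingers": 46},
    {"travel": [0,0,0.8],"dr": [0,0,0],"fingers": 46},
    {"travel": [0,0,0.8],"dr": [0,0,0],"fingers": 46},
    {"travel": [0,0,0.7],"dr": [0,0,0],"fingers": 46},
    {"travel": [0,0,0],"dr": [0,0,0],"fingers": 46},
    {"travel": [0,0,0],"dr": [0,0,0],"fingers": 10},
    {"travel": [0,0,0],"dr": [0,0,0],"fingers": 10},
    {"travel": [0,0,0],"dr": [0,0,0],"fingers": 10},
    {"travel": [0,0,0],"dr": [0,0,0],"fingers": 10},
    {"travel": [0,0,0],"dr": [0,0,0],"fingers": 10},
  ],
)

```text
clock: 55.25
tcp_pos: [527.8, 350.7, 228.0]
tool_rot: [0.672, 0.741, -0.0, -0.0]
ft_force: [-4.8, -1.2, 3.8]
width: 18.8
gripper_force: 15.0
```

Emit:
step_arm(
  moves=[
    {"travel": [-0.45,0,-0.11],"dr": [0,0,0],"fingers": 10},
    {"travel": [-0.45,0,-0.09],"dr": [0,0,0],"fingers": 10},
    {"travel": [-0.46,0,-0.06],"dr": [0,0,0],"fingers": 10},
    {"travel": [-0.46,0,-0.04],"dr": [0,0,0],"fingers": 10},
    {"travel": [-0.46,0,-0.01],"dr": [0,0,0],"fingers": 10},
    {"travel": [-0.46,0,0.02],"dr": [0,0,0],"fingers": 10},
    {"travel": [-0.46,0,0.04],"dr": [0,0,0],"fingers": 10},
    {"travel": [-0.46,0,0.07],"dr": [0,0,0],"fingers": 10},
    {"travel": [-0.45,0,0.09],"dr": [0,0,0],"fingers": 10},
    {"travel": [-0.45,0,0.12],"dr": [0,0,0],"fingers": 10},
  ],
)

```text
clock: 56.08
tcp_pos: [538.9, 236.8, 227.2]
tool_rot: [0.671, 0.741, 0.0, -0.0]
ft_force: [-5.1, 1.1, 4.7]
width: 18.8
gripper_force: 15.0
```

Emit:
step_arm(
  moves=[
    {"travel": [-0.44,0,0.14],"dr": [0,0,0],"fingers": 10},
    {"travel": [-0.43,0,0.17],"dr": [0,0,0],"fingers": 10},
    {"travel": [-0.42,0,0.19],"dr": [0,0,0],"fingers": 10},
    {"travel": [-0.41,0,0.22],"dr": [0,0,0],"fingers": 10},
    {"travel": [-0.4,0,0.24],"dr": [0,0,0],"fingers": 10},
    {"travel": [-0.38,0,0.26],"dr": [0,0,0],"fingers": 10},
    {"travel": [-0.37,0,0.28],"dr": [0,0,0],"fingers": 10},
    {"travel": [-0.35,0,0.3],"dr": [0,0,0],"fingers": 10},
    {"travel": [-0.33,0,0.32],"dr": [0,0,0],"fingers": 10},
    {"travel": [-0.31,0,0.34],"dr": [0,0,0],"fingers": 10},
  ],
)

```text
clock: 56.92
tcp_pos: [548.2, 140.2, 164.6]
tool_rot: [0.672, 0.741, -0.001, 0.0]
ft_force: [-4.9, -1.3, 2.9]
width: 18.8
gripper_force: 15.0
```

Emit:
step_arm(
  moves=[
    {"travel": [-0.29,0,0.36],"dr": [0,0,0],"fingers": 10},
    {"travel": [-0.27,0,0.37],"dr": [0,0,0],"fingers": 10},
    {"travel": [-0.25,0,0.39],"dr": [0,0,0],"fingers": 10},
    {"travel": [-0.23,0,0.4],"dr": [0,0,0],"fingers": 10},
    {"travel": [-0.2,0,0.41],"dr": [0,0,0],"fingers": 10},
    {"travel": [-0.18,0,0.43],"dr": [0,0,0],"fingers": 10},
    {"travel": [-0.16,0,0.44],"dr": [0,0,0],"fingers": 10},
    {"travel": [-0.13,0,0.44],"dr": [0,0,0],"fingers": 10},
    {"travel": [-0.11,0,0.45],"dr": [0,0,0],"fingers": 10},
    {"travel": [-0.08,0,0.46],"dr": [0,0,0],"fingers": 10},
    {"travel": [0,0,0],"dr": [0,0,0],"fingers": 10},
    {"travel": [0,0,0],"dr": [0,0,0],"fingers": 10},
  ],
)

```text
clock: 57.92
tcp_pos: [552.6, 93.9, 59.4]
tool_rot: [0.672, 0.741, -0.001, -0.001]
ft_force: [-2.6, -2.1, -2.9]
width: 18.5
gripper_force: 15.0
```

Emit:
step_arm(
  moves=[
    {"travel": [0,0,0.12],"dr": [0,0,0],"fingers": 10},
    {"travel": [0,0,0.12],"dr": [0,0,0],"fingers": 10},
    {"travel": [0,0,0],"dr": [0,0,0],"fingers": 10},
  ],
)

```text
clock: 58.17
tcp_pos: [552.7, 93.8, 55.6]
tool_rot: [0.671, 0.741, -0.001, -0.001]
ft_force: [-8.4, -5.0, 6.1]
width: 19.4
gripper_force: 15.0
```

Emit:
step_arm(
  moves=[
    {"travel": [0,0,0],"dr": [0,0,0],"fingers": 44},
    {"travel": [0,0,0],"dr": [0,0,0],"fingers": 44},
    {"travel": [0,0,0],"dr": [0,0,0],"fingers": 44},
    {"travel": [0,0,-0.8],"dr": [0,0,0],"fingers": 44},
    {"travel": [0,0,-0.8],"dr": [0,0,0],"fingers": 44},
    {"travel": [0,0,-0.8],"dr": [0,0,0],"fingers": 44},
    {"travel": [0,0,-0.8],"dr": [0,0,0],"fingers": 0},
    {"travel": [0.8,0,0],"dr": [0,0,0],"fingers": 0},
    {"travel": [0.8,0,0],"dr": [0,0,0],"fingers": 0},
    {"travel": [0.6,0,0],"dr": [0,0,0],"fingers": 0},
    {"travel": [0,0,0],"dr": [0,0,0],"fingers": 0},
    {"travel": [0,0,0],"dr": [0,0,0],"fingers": 0},
  ],
)

```text
clock: 59.17
tcp_pos: [548.3, 149.5, 134.8]
tool_rot: [0.671, 0.741, 0.0, 0.0]
ft_force: [0.2, -0.9, -0.2]
width: 7.3
gripper_force: 0.0
```

```bash
python3 - <<'E'
from h import *
plan(548,148,105,5.62)
E
```

```text
now [548.3 149.5 134.8] yaw 5.7 t 59.2 F [ 0.2 -0.9 -0.2] w 7.3 0.0
 rot [0.01 0.   0.01] then travel units [-0.058 -0.019  1.192] rows>= 2.0
```

Emit:
step_arm(
  moves=[
    {"travel": [0,0,0.4],"dr": [0,0,0],"fingers": 0},
    {"travel": [0,0,0.4],"dr": [0,0,0],"fingers": 0},
    {"travel": [0,0,0.2],"dr": [0,0,0],"fingers": 0},
    {"travel": [0,0,0.12],"dr": [0,0,0],"fingers": 0},
    {"travel": [0,0,0.12],"dr": [0,0,0],"fingers": 0},
    {"travel": [0,0,0.12],"dr": [0,0,0],"fingers": 0},
    {"travel": [0,0,0],"dr": [0,0,0],"fingers": 0},
    {"travel": [0,0,0],"dr": [0,0,0],"fingers": 0},
  ],
)

```text
clock: 59.83
tcp_pos: [547.5, 148.5, 103.1]
tool_rot: [0.672, 0.741, -0.002, -0.001]
ft_force: [-11.0, -2.8, 18.5]
width: 0.5
gripper_force: 9.0
```

Emit:
step_arm(
  moves=[
    {"travel": [0,0,-0.8],"dr": [0,0,0],"fingers": 0},
    {"travel": [0,0,-0.9],"dr": [0,0,0],"fingers": 0},
    {"travel": [0,0,-0.9],"dr": [0,0,0],"fingers": 0},
    {"travel": [0,0,-0.9],"dr": [0,0,0],"fingers": 0},
    {"travel": [0,0,-0.9],"dr": [0,0,0],"fingers": 0},
    {"travel": [0,0,-0.9],"dr": [0,0,0],"fingers": 0},
    {"travel": [0,0,0],"dr": [0,0,0],"fingers": 0},
    {"travel": [0,0,0],"dr": [0,0,0],"fingers": 0},
    {"travel": [0,0,0],"dr": [0,0,0],"fingers": 0},
  ],
)

```text
clock: 60.58
tcp_pos: [547.4, 148.8, 231.6]
tool_rot: [0.672, 0.741, -0.001, -0.001]
ft_force: [-0.3, 1.0, -0.3]
width: 0.3
gripper_force: 0.0
```

```bash
python3 - <<'E'
from h import *
plan(548,148,240,5.62)
a=snap('wrist','we')
hsv=cv2.cvtColor(a,cv2.COLOR_BGR2HSV)
# closed check: knob predicted at closed pose
k=np.array([533.2,295.5,70])-202*np.array([-.098,.995,0]); q=w2px('we',k)[0]; print(k,q)
x0,y0=int(q[0])-40,int(q[1])-40; p=hsv[y0:y0+80,x0:x0+80]; m=((p[...,0]>14)&(p[...,0]<30)&(p[...,1]>110)&(p[...,2]>150)).astype(np.uint8)
n,l,s,c=cv2.connectedComponentsWithStats(m); print([(s[i].tolist(),(c[i]+[x0,y0]).round(1)) for i in range(1,n) if s[i,4]>60])
print(robot.finish_job())
E
```

```text
now [547.4 148.8 231.6] yaw 5.6 t 60.6 F [-0.3  1.  -0.3] w 0.3 0.0
 rot [-0.02 -0.   -0.  ] then travel units [-0.036  0.019 -0.338] rows>= 1.0
[552.996  94.51   70.   ] [327.3397943  283.61646543]
[([35, 20, 10, 16, 93], array([326.4, 268.8])), ([73, 47, 7, 28, 130], array([363.9, 302.5]))]
the job is handed in; nothing more can be done
None
```

The doming set is back in its case: all four punches in their bores, the block (big hollow up) and the swage plate (grooves up) home, the lid closed to its stop, and the job handed in at about 61 s.

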